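Lock a net float into the lot case

ROBOT

A 6-joint arm with a two-finger parallel gripper is mounted at the origin on the work surface. World frame = base frame: x ahead of the robot, y to its left, z up, the work surface at z = 0. Lengths are in m, angles in rad, forces in N, time in s.
With the tool pointing down it reaches from about 0.375 to 0.9 m from the base axis. Payload 3.1 kg.
Tool frame: the origin (TCP) lies between the finger pads; the fingertips stand 8 mm ahead of it and the grasp point (between the pads) lies 11 mm behind it (robot.tip_reach is the distance from the TCP to the fingertips, in m); z points along the fingers, x is the direction in which the jaws open and shut, and the axes are right-handed (so a half turn about z gives the same grasp; the last joint's range is limited). The gripper opens to 85 mm and grips with 20 to 120 N. Pads are 22 mm wide; open, the fingers measure 114 mm over their backs; the gripper's body (76 mm by 85 mm) begins 54 mm behind the grasp point. The pads swing forward as they close: fully open they stand 13 mm farther back than shut.
Start: joints at [1.099, 0.527, 1.433, -0, 1.181, -0.178], TCP at [0.18, 0.598, 0.239] pointing down, gripper open.
Joint ranges: [-3.08, 3.08], [-0.75, 2.2], [0.22, 2.44], [-1.43, 4.57], [0, 2.65], [-2.85, 2.85]. Speed limits (rad/s): [2.79, 2.79, 3.14, 3.14, 3.14, 3.14].

INTERFACE

Orientations are given as a rotation vector (axis times angle).
In Python, from station import sensors, camera, calibration, robot gives the robot as it stands.
- The arm moves only by the shell command python3 -m handwheel 'ROWS' [FORCE]. ROWS is text: rows parted by semicolons, each of 7 numbers parted by spaces: the shift along the world's x, y, z in mm, then the turn, a rotation vector about the world's x, y, z in degrees, then the closure, from 0 (fully open) to 1 (shut). In form: x y z ax ay az claw; .... A call has 1 to 12 rows; each row is the pose to reach, as a shift and turn from the pose commanded when the call began; what a row does not reach only later rows make up. A row lasts 1/8 s, in which the tool goes at most 62.5 mm and 10.7 degrees, less where a joint would pass 70% of its speed; a pose out of reach is approached as far as the arm can. A call with a gripper value outside its range is refused whole. The fingers move at their own pace and stop on an object; FORCE is the grip in N (left out, the last holds). Time passes only in rows, so rows that repeat a pose let the fingers close. It gives the time, the measured TCP pose, the force and the opening at its end, in the units of the state.
- sensors.state(): the state, without advancing time (a new reading comes with each control period).
- camera(name): name is "side" or "top"; returns the picture (400x640x3 uint8, red, green, blue); there is no depth.
- calibration(name): a dict with "K" (3x3 intrinsics, pixels), "k1" (the pictures are not rectified: a ray, as slopes to the right and down, at radius r is drawn at 1 + k1 r^2 times it, then the intrinsics apply), "world_to_cam" (4x4, takes a point from world to camera coordinates). Camera axes: x right, y up, looking along -z (the intrinsics and any distortion apply to the point x, -y, -z); pixel columns grow to the right and rows downward; lengths in m; the calibration is good to about 2 mm. A picture is of the moment at which its call begins. calibration takes no time and is no camera call.
- robot.finish_job(): hands the job in, once; it reports no verdict.
The state is a dict: "clock": time; "joint_pos": joint angles; "joint_velocities": joint speeds; "tau": joint torques, N m; "tcp_pos": TCP position; "ee_rot": TCP orientation; "wrist_force": force on the tool from outside, world axes, zero at the start; "wrist_torque": the same for the moment, N m; "width": opening from 0.0 (shut) to 1.0 (fully open).
Only numpy, scipy, OpenCV 4.12 (cv2) and the standard library are available. Lean on these libraries where they do the work, as an engineer would, in place of code of your own. Each camera call takes 0.05 s, during which the arm holds its last target.

TASK

Put the blue net float away in the empty middle lane of the lot case: squeeze the red and black handle tabs together to free the sash, raise it and let its catch hook on the yellow ledge so that it stays up by itself, then lay the float in the runway and slide it under the sash fully home against the back wall. Finally squeeze the handle again, bring the sash right down and let the catch lock. Never let the sash drop, and leave the green float, the tape measure and the carton where they are.

Things in the scene. Friction and masses are not known exactly. Their poses are not given: they have to be found in the camera images.
- case_front (a point): Lot case: fixed plywood box 274 mm wide, 129 high, clear roof, closed but for the sash. Point on the table, on its centre line, in the plane of the sash's front face. x points into the case (away from the robot, turned up to 12 deg), y left, z up; the mm below are in this frame. Posts 310 high at y = +-112 to 137 guide the sash; catch plates on the left (+y) one stand out 23 in front.
- back_wall (a point): Point on the inner face of the case's back wall, x = 108, y = 0, z = 34 mm: the middle of the float's leading end touches here when fully home; the float's centre is then at x = 63, its near end at x = 18. The middle lane is 76 wide, the side lanes are full.
- runway (a point): Point on the groove's floor, x = -125, y = 0, z = 6 mm: a good place for the float's middle, clear of the raised handle. The straight groove, 47 wide and 10 deep, runs along y = 0 from x = -200 under the sash to the back wall; boards beside it are 16 above the table, out to y = +-60. A float lying along it has its centre 34 above the table.
- sash (a joint): Height of the sliding sash above closed, m: 0 = down on the sill, 0.180 = top stop. Aluminium frame with clear pane, 218 mm wide; closed, its lower edge is 17 and its upper edge 124 mm above the table. Moving weight 0.4 to 0.7 kg; friction does not hold it: let go, it sinks at up to about 0.5 m/s unless its catch rests on the ledge.
- handle (a point): Middle of the handle at rest, between two upright tabs; moves with the sash. x = -30, y = 0, 112 mm above the table when closed. Tabs 8 thick (y), 30 deep (x = -42 to -12), from 42 below to 14 above this point; black one fixed at y = -13, red one is the catch. To be pinched from above, fingers closing along y: 34 across at rest, 24 fully squeezed (middle then y = -5). 30 N grips well.
- red_tab (a point): Middle of the red handle tab (left one, y = +13 mm at rest), level with the black tab; about 95 mm free on its left to the post. Pushed to the black tab (-y) it draws back the catch pin against a spring: 5 N at first, 9 N at the full 10 mm. Its red rod runs 42 mm below this point, close to the sash, to a steel pin at the left post.
- catch (a joint): How far the red tab is squeezed to the black one, m: 0 = sprung out, 0.010 = fully. Its steel pin (underside 46 mm below the handle point) clears the plates on the left post from 0.008: the sash then slides freely. Sprung out it locks under the grey plate when the sash is down and rests on the yellow ledge when it is up; in between it only rubs.
- ledge_top (a point): Top of the yellow ledge on the left post, where the pin rests (x = -12, y = 118 mm). Sash value when held = this height above the table - 0.066 m (0.133 to 0.153, differs each time). Raise the sash 3 to 6 mm above that, then let go of the handle: the pin springs out over the ledge and the sash settles on it.
- blue_float_centre (a point): centre of the blue net float: a hard plastic barrel 90 mm long (along its x axis), 56 mm in diameter, with tapered ends (end faces 38 mm across) and a dark hole through it, about 0.11 kg, lying on its side on a small moulded flat (60 x 16 mm) that keeps it from rolling, its centre 28 mm up, its z axis up
- green_float_centre (a point): centre of the pale green net float, same shape, lying on the table: leave alone
- tape_measure: grey tape measure 66 x 34 x 60 mm standing on the table, origin under its centre: leave alone
- carton: closed cardboard carton 100 x 80 x 70 mm, origin under its centre: leave alone
Not all that is in view belongs to the job. What is shaped like the part that bears blue_float_centre but orange or turquoise is not meant.

How it is judged:
On the way, in this order (a step that is already met when the one before it is completed fails the run):
1. the sash is up and held by its catch on the ledge, handle let go (value of joint sash above 0.125 m and value of joint catch below 0.003 m and velocity of joint sash between -0.01 and 0.01 m/s), for 0.3 s.
2. the blue float is in the case against the back wall while the sash is held up (value of joint sash above 0.125 m and x of blue_float_centre in the frame of case_front above 0.056 m and z of blue_float_centre in the frame of case_front below 0.05 m), for 0.2 s.
At the end, for the whole second after the job is handed in: Sash down within 5 mm, its catch sprung out (within 3 mm) and so locked, and the blue float at rest in the groove of the middle lane, within 8 mm of touching the back wall and 15 mm of the centre line (value of joint sash below 0.005 m and value of joint catch below 0.003 m and x of blue_float_centre in the frame of case_front between 0.055 and 0.078 m and y of blue_float_centre in the frame of case_front between -0.015 and 0.015 m and z of blue_float_centre in the frame of case_front below 0.045 m and linear speed of blue_float below 0.02 m/s).
It fails at once if the sash is let drop (faster than 0.3 m/s downwards) (velocity of joint sash below -0.3 m/s).
It fails at once if the green float is disturbed by more than 30 mm (distance of green_float_centre from where it was at the start of the episode above 0.03 m).
It fails at once if the tape measure is disturbed by more than 30 mm (distance of tape_measure from where it was at the start of the episode above 0.03 m).
It fails at once if the carton is disturbed by more than 30 mm (distance of carton from where it was at the start of the episode above 0.03 m).
It also fails if it takes over 72 s, if anything falls off the work surface, if the arm or the gripper's body presses on something with over 40 N, if the wrist force passes 120 N, or if a joint passes its speed limit or range.

## Working session

There is one attempt and no reset: what is moved stays moved. The work goes in short steps, Python scripts to look and compute and a shell command to move; the robot and the scene stay as the last step left them, time stands still between calls to the robot, and variables do not carry over. Pictures are saved under pics/ and viewed, and the job is handed in when it is done.

```bash
ls; mkdir -p pics; python3 - <<'E'
from station import sensors,camera,calibration,robot
import cv2
print(sensors.state())
for n in("side","top"):
    print(n,calibration(n)); cv2.imwrite(f"pics/{n}0.png",camera(n)[:,:,::-1])
E
```

```text
pics
{'clock': 0.0, 'joint_pos': array([ 1.09951299e+00,  5.28461461e-01,  1.43392336e+00, -3.19220839e-05,
        1.18144377e+00, -1.78492992e-01]), 'joint_velocities': array([ 3.49635558e-04, -1.36842561e-03, -2.09207929e-05,  1.98206056e-04,
       -6.61569904e-04, -3.46993719e-03]), 'tau': array([-7.24086967e-04, -4.42343009e+01, -1.78023666e+01, -3.77114484e-04,
        8.43956019e-03,  1.35152263e-05]), 'tcp_pos': array([0.18003241, 0.59775309, 0.23832983]), 'ee_rot': array([ 2.52089596,  1.87303756, -0.00312471]), 'wrist_force': array([ 0.26926913, -1.47256601,  0.47832849]), 'wrist_torque': array([ 0.01279258, -0.04589597,  0.00145629]), 'width': 1.000552163167775}
side {'K': array([[455.8613911 ,   0.        , 327.54052735],
       [  0.        , 455.8613911 , 200.22721017],
       [  0.        ,   0.        ,   1.        ]]), 'k1': -0.06684992216779682, 'world_to_cam': array([[ 7.21290131e-01, -6.92632683e-01,  7.17265526e-04,
        -3.59025757e-01],
       [ 4.84061271e-01,  5.04829290e-01,  7.14725174e-01,
        -3.77334120e-01],
       [-4.95404111e-01, -5.15177014e-01,  6.99405041e-01,
        -1.22389472e+00],
       [ 0.00000000e+00,  0.00000000e+00,  0.00000000e+00,
         1.00000000e+00]])}
top {'K': array([[517.58438768,   0.        , 312.99192154],
       [  0.        , 517.58438768, 196.91675451],
       [  0.        ,   0.        ,   1.        ]]), 'k1': -0.06727121423884898, 'world_to_cam': array([[ 0.00246041, -0.99998793,  0.00425202,  0.03260016],
       [ 0.98216098,  0.003216  ,  0.18801452, -0.56844415],
       [-0.18802592,  0.00371357,  0.98215705, -1.37149643],
       [ 0.        ,  0.        ,  0.        ,  1.        ]])}
```

View pics/side0.png

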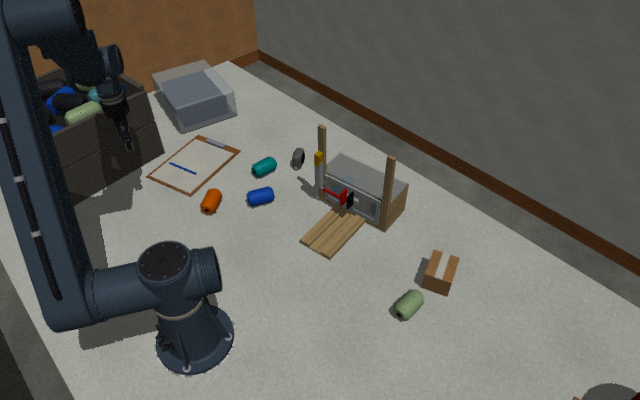

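View pics/top0.png

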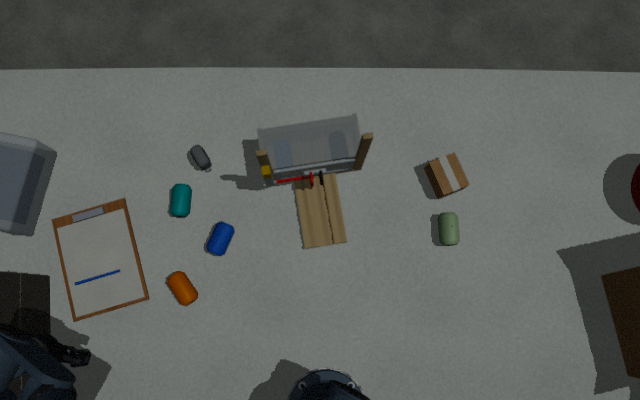

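The top view shows four things that could be taken for the target:
- the blue float at (220,239)
- the turquoise one at (180,200)
- the orange one at (183,288)
- the green one at (449,228)

The side view also shows blue items in the crate at about (60,100). I choose the blue barrel at top (220,239), side (261,197), and will check it in close crops.

```bash
cat > h.py <<'E'
import numpy as np, cv2
from station import sensors,camera,calibration,robot
def ray(n,px):
    c=calibration(n);K=c["K"];s=(np.array(px,float)-K[:2,2])/np.array([K[0,0],K[1,1]])
    u=s.copy()
    for _ in range(20): u=s/(1+c["k1"]*(u@u))
    R=c["world_to_cam"][:3,:3];t=c["world_to_cam"][:3,3]
    d=R.T@np.array([u[0],-u[1],-1.]); return -R.T@t,d/np.linalg.norm(d)
def onz(n,px,z):
    o,d=ray(n,px);return o+d*(z-o[2])/d[2]
def tri(a,b):
    (o1,d1),(o2,d2)=ray("side",a),ray("top",b)
    s=np.linalg.lstsq(np.c_[d1,-d2],o2-o1,rcond=None)[0]
    p,q=o1+s[0]*d1,o2+s[1]*d2; return (p+q)/2,np.linalg.norm(p-q)
def proj(n,P):
    c=calibration(n);p=c["world_to_cam"]@np.r_[P,1];u=np.array([p[0],-p[1]])/-p[2]
    u=u*(1+c["k1"]*(u@u));return c["K"][:2,:2]@u+c["K"][:2,2]
def crop(img,x0,y0,x1,y1,f,name):
    cv2.imwrite("pics/"+name,cv2.resize(img[y0:y1,x0:x1,::-1],None,fx=f,fy=f,interpolation=cv2.INTER_CUBIC))
E
python3 - <<'E'
from h import *
s=cv2.imread("pics/side0.png")[:,:,::-1];t=cv2.imread("pics/top0.png")[:,:,::-1]
crop(s,290,115,420,265,4,"sc.png");crop(t,245,95,385,255,3.75,"tc.png")
crop(t,160,170,260,310,4,"tf.png")
for n,im,b in(("top",t,(190,200,250,280)),("side",s,(235,175,290,215))):
    hsv=cv2.cvtColor(im.copy(),cv2.COLOR_RGB2HSV)
    m=cv2.inRange(hsv,(108,120,40),(128,255,255));mm=np.zeros_like(m);x0,y0,x1,y1=b;mm[y0:y1,x0:x1]=m[y0:y1,x0:x1]
    c=max(cv2.findContours(mm,0,1)[0],key=cv2.contourArea);r=cv2.minAreaRect(c);M=cv2.moments(c)
    ctr=(M['m10']/M['m00'],M['m01']/M['m00']);print(n,r,ctr)
    print(onz(n,ctr,.028),[onz(n,p,.028)[:2].round(4) for p in cv2.boxPoints(r)])
E
```

```text
top ((219.92269897460938, 238.29898071289062), (19.596181869506836, 32.69414520263672), 23.962491989135742) (219.94209288653732, 238.3251028806584)
[0.45577996 0.29135025 0.028     ] [array([0.4253, 0.3336]), array([0.5087, 0.2997]), array([0.4866, 0.249 ]), array([0.4037, 0.2832])]
side ((260.2647399902344, 196.058837890625), (15.279744148254395, 26.19384765625), 75.96376037597656) (260.2700239808153, 195.97170263788965)
[0.45861946 0.29740191 0.028     ] [array([0.4345, 0.3497]), array([0.5199, 0.3135]), array([0.4816, 0.2455]), array([0.3996, 0.2814])]
```

View pics/sc.png

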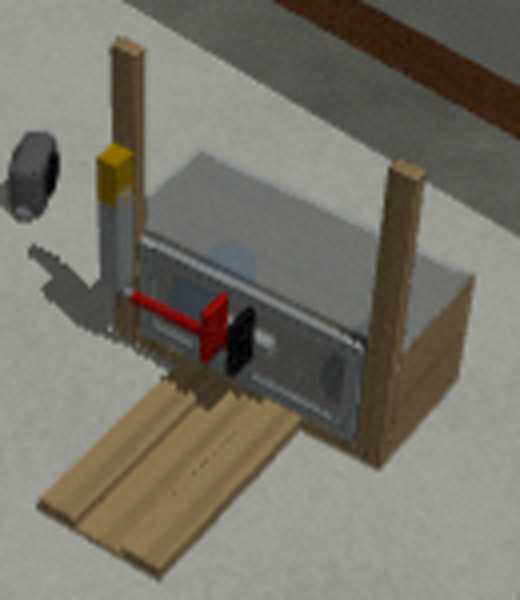

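View pics/tc.png

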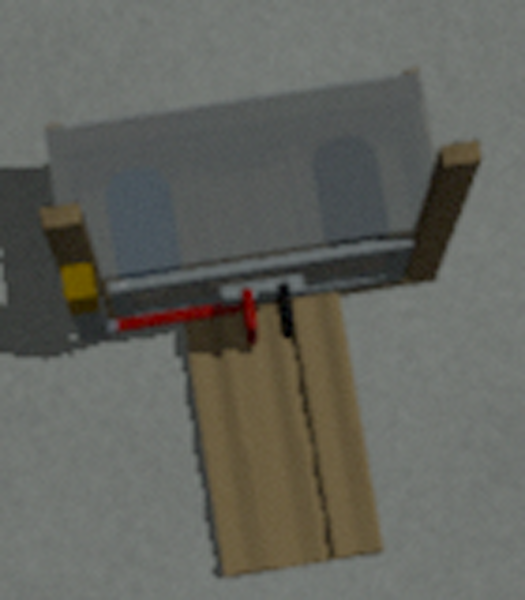

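View pics/tf.png

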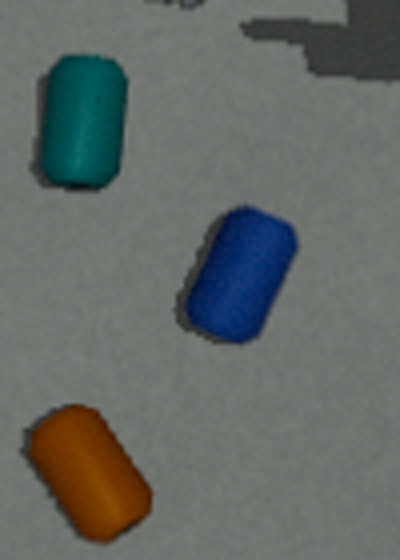

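The crops confirm the blue barrel at top (220,238), with turquoise and orange beside it. They also show the case, with its runway, the red and black tabs and the yellow ledge on the left post. Next I'll work out the case pose.

```bash
python3 - <<'E'
from h import *
T=lambda x,y:(245+x/3.75-.37,95+y/3.75-.37)
S=lambda x,y:(290+x/4-.37,115+y/4-.37)
obs=[("runL",onz("top",T(220,575),.016),-200,60),("runR",onz("top",T(382,550),.016),-200,-60),
("runLs",onz("side",S(38,503),.016),-200,60),("runRs",onz("side",S(160,577),.0),-200,-60),
("postL",onz("top",T(62,212),.31),None,124.5),("postR",onz("top",T(462,148),.31),None,-124.5),
("roofL",onz("top",T(46,128),.129),None,137),("roofR",onz("top",T(414,72),.129),None,-137)]
for o in obs: print(o[0],o[1].round(4))
P={o[0]:o[1][:2] for o in obs}
for a,b in(("runL","runR"),("postL","postR"),("roofL","roofR"),("runLs","runRs")):
    d=P[a]-P[b];m=(P[a]+P[b])/2;print(a,np.linalg.norm(d),np.degrees(np.arctan2(-d[0],d[1])),m)
red=tri(S(214,327),T(250,315));blk=tri(S(240,341),T(286,310));print(red,blk)
print("ledge tri top near-left",tri(S(99,155),T(62,265)))
print(tri(S(132,155),T(97,262)),tri(S(117,165),T(64,278)))
E
```

```text
runL [0.4311 0.0607 0.016 ]
runR [ 0.45   -0.0596  0.016 ]
runLs [0.4289 0.0594 0.016 ]
runRs [ 0.4561 -0.0528  0.    ]
postL [0.6256 0.1542 0.31  ]
postR [ 0.6674 -0.091   0.31  ]
roofL [0.7393 0.1852 0.129 ]
roofR [ 0.7824 -0.0782  0.129 ]
runL 0.12168627974321222 8.928092804319524 [0.44059188 0.00055251]
postL 0.2487489004730079 9.666760738892142 [0.64650606 0.0315631 ]
roofL 0.2669184489005236 9.294843812008368 [0.76081913 0.05345803]
runLs 0.1154585109447617 13.624381252654896 [0.44247014 0.0032689 ]
(array([0.60702133, 0.03971993, 0.10647511]), np.float64(0.002215801572356093)) (array([0.61080222, 0.01411502, 0.10620508]), np.float64(0.002268532314978381))
ledge tri top near-left (array([0.61110695, 0.16796288, 0.20897456]), np.float64(0.016297461019559166))
(array([0.61482832, 0.14090467, 0.22094296]), np.float64(0.005321557787450561)) (array([0.61287634, 0.16229469, 0.19841422]), np.float64(0.002533672802606012))
```

```bash
python3 - <<'E'
from h import *
s=cv2.imread("pics/side0.png")[:,:,::-1];t=cv2.imread("pics/top0.png")[:,:,::-1]
a=cv2.resize(s[145:180,305:335,::-1],None,fx=14,fy=14,interpolation=cv2.INTER_NEAREST)
b=cv2.resize(t[155:185,250:280,::-1],None,fx=12,fy=12,interpolation=cv2.INTER_NEAREST)
c=np.zeros((490,800,3),np.uint8);c[:490,:420]=a;c[:360,430:790]=b
cv2.imwrite("pics/led.png",c)
yaw=np.radians(9.4);u=np.array([np.cos(yaw),np.sin(yaw)]);v=np.array([-u[1],u[0]]);O=np.array([.638,.0332])
for h in(.195,.200,.205,.21,.215,.22):
    print(h,[(proj("side",np.r_[O+x*u+y*v,h])).round(1).tolist()+(proj("top",np.r_[O+x*u+y*v,h])).round(1).tolist() for x,y in((-.023,.137),(-.023,.112),(0,.137),(0,.112))])
E
```

```text
0.195 [[313.5, 159.2, 261.0, 176.4], [319.7, 162.1, 270.9, 174.9], [317.9, 155.6, 259.7, 167.6], [324.0, 158.5, 269.6, 166.1]]
0.2 [[313.5, 158.0, 260.8, 176.0], [319.6, 160.9, 270.8, 174.4], [317.8, 154.4, 259.5, 167.1], [324.0, 157.3, 269.4, 165.6]]
0.205 [[313.4, 156.7, 260.6, 175.5], [319.6, 159.7, 270.6, 173.9], [317.8, 153.1, 259.3, 166.6], [324.0, 156.1, 269.3, 165.1]]
0.21 [[313.4, 155.5, 260.4, 175.1], [319.6, 158.5, 270.5, 173.5], [317.8, 151.9, 259.1, 166.1], [324.0, 154.8, 269.1, 164.6]]
0.215 [[313.4, 154.3, 260.3, 174.6], [319.6, 157.3, 270.3, 173.0], [317.8, 150.7, 258.9, 165.6], [324.0, 153.6, 269.0, 164.1]]
0.22 [[313.3, 153.1, 260.1, 174.1], [319.6, 156.0, 270.2, 172.5], [317.7, 149.5, 258.7, 165.1], [324.0, 152.4, 268.8, 163.5]]
```

View pics/led.png

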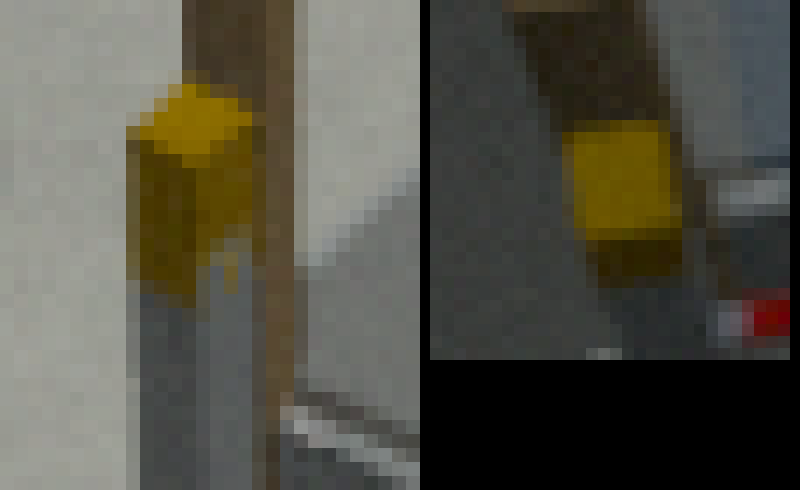

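The ledge top comes out at about 0.216 m, so the held sash value should be about 0.150. The case front is near (0.638, 0.033) with a yaw of 9.4°. I'm moving to a spot in front of the handle.

```bash
python3 -m handwheel '270 -574 0 0 0 26.2 0; 270 -574 0 0 0 26.2 0; 270 -574 0 0 0 26.2 0; 270 -574 0 0 0 26.2 0; 270 -574 0 0 0 26.2 0; 270 -574 0 0 0 26.2 0; 270 -574 0 0 0 26.2 0; 270 -574 0 0 0 26.2 0; 270 -574 0 0 0 26.2 0; 270 -574 0 0 0 26.2 0; 270 -574 0 0 0 26.2 0; 270 -574 0 0 0 26.2 0' 30
```

```text
clock: 1.6
tcp_pos: [0.45, 0.024, 0.2389]
ee_rot: [-2.033, -2.393, 0.001]
wrist_force: [-0.1, -0.8, 0.0]
width: 1.001
```

```bash
python3 -m handwheel '60 0 0 0 0 0 0.3; 120 0 0 0 0 0 0.3; 159 0 0 0 0 0 0.3; 159 0 -40 0 0 0 0.3; 159 0 -80 0 0 0 0.3; 159 0 -80 0 0 0 0.3;159 0 -80 0 0 0 0.3'
python3 - <<'E'
from h import *
s=camera("side");t=camera("top")
a=cv2.resize(s[130:240,280:420,::-1],None,fx=4,fy=4);b=cv2.resize(t[130:240,240:380,::-1],None,fx=4,fy=4)
cv2.imwrite("pics/h1.png",a);cv2.imwrite("pics/h1t.png",b)
E
```

```text
clock: 2.48
tcp_pos: [0.6096, 0.0257, 0.1604]
ee_rot: [2.029, 2.398, 0.001]
wrist_force: [-0.4, 0.0, 0.8]
width: 0.698
```

View pics/h1.png

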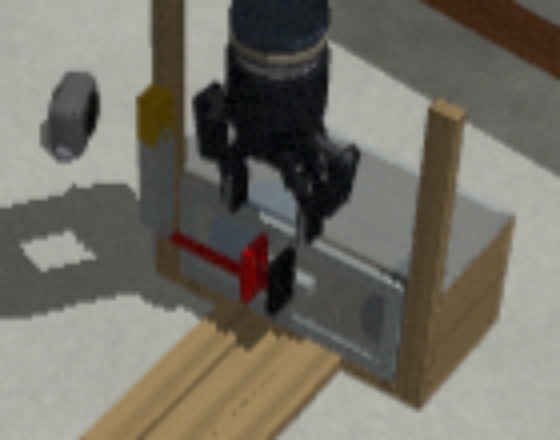

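View pics/h1t.png

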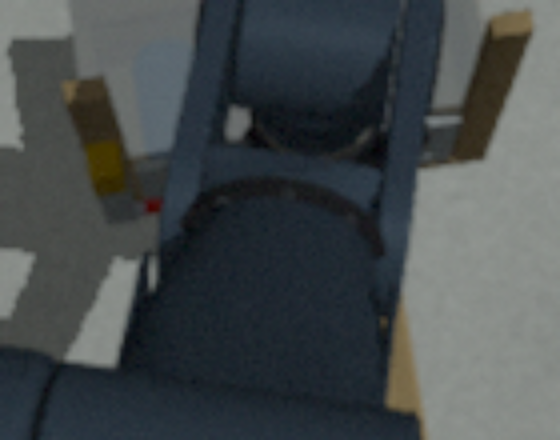

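The tips at side crop (232,200) and (305,235) straddle the tabs at (255,268) and (281,280) symmetrically. I'm going down and squeezing.

```bash
python3 -m handwheel '0 0 -25 0 0 0 0.3; 0 0 -50 0 0 0 0.3; 0 -1 -58 0 0 0 0.3; 0 -1 -58 0 0 0 0.3; 0 -1 -58 0 0 0 1; 0 -1 -58 0 0 0 1; 0 -1 -58 0 0 0 1;0 -1 -58 0 0 0 1' 30
python3 - <<'E'
from h import *
s=camera("side")
a=cv2.resize(s[130:240,280:420,::-1],None,fx=4,fy=4)
cv2.imwrite("pics/h2.png",a)
E
```

```text
clock: 3.58
tcp_pos: [0.6101, 0.0234, 0.1032]
ee_rot: [2.031, 2.395, 0.003]
wrist_force: [-0.4, -0.1, 5.1]
width: 0.265
```

View pics/h2.png

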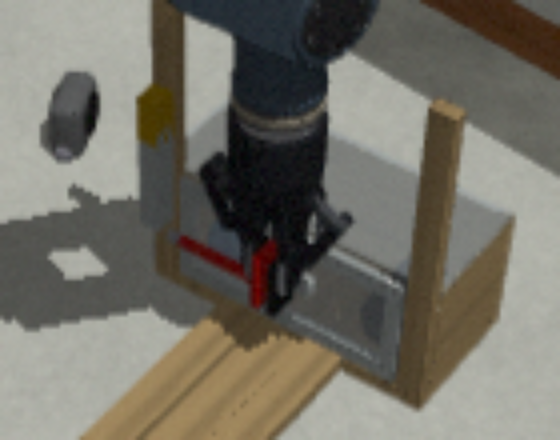

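The opening is about 23 mm, so the handle is fully squeezed. I'm lifting slowly.

```bash
python3 -m handwheel '0 0 8 0 0 0 1; 0 0 18 0 0 0 1; 0 0 32 0 0 0 1; 0 0 47 0 0 0 1; 0 0 62 0 0 0 1; 0 0 77 0 0 0 1; 0 0 92 0 0 0 1; 0 0 107 0 0 0 1;0 0 122 0 0 0 1;0 0 137 0 0 0 1;0 0 150 0 0 0 1;0 0 156 0 0 0 1' 40
python3 -m handwheel '0 0 0 0 0 0 1; 0 0 0 0 0 0 1'
python3 - <<'E'
from h import *
s=camera("side");t=camera("top")
cv2.imwrite("pics/side3.png",s[:,:,::-1])
cv2.imwrite("pics/h3.png",cv2.resize(s[110:230,290:410,::-1],None,fx=5,fy=5))
cv2.imwrite("pics/h3t.png",cv2.resize(t[110:230,240:380,::-1],None,fx=5,fy=5))
print(sensors.state()["tcp_pos"],sensors.state()["wrist_force"])
E
```

```text
clock: 5.12
tcp_pos: [0.61, 0.0234, 0.2588]
ee_rot: [2.03, 2.394, 0.003]
wrist_force: [6.4, -1.1, -6.2]
width: 0.263
clock: 5.38
tcp_pos: [0.6101, 0.0233, 0.2583]
ee_rot: [2.03, 2.395, 0.003]
wrist_force: [6.3, -0.7, -5.8]
width: 0.261
[0.6100496  0.02339006 0.25821422] [ 4.89794555 -0.2112508  -3.72260838]
```

View pics/h3.png

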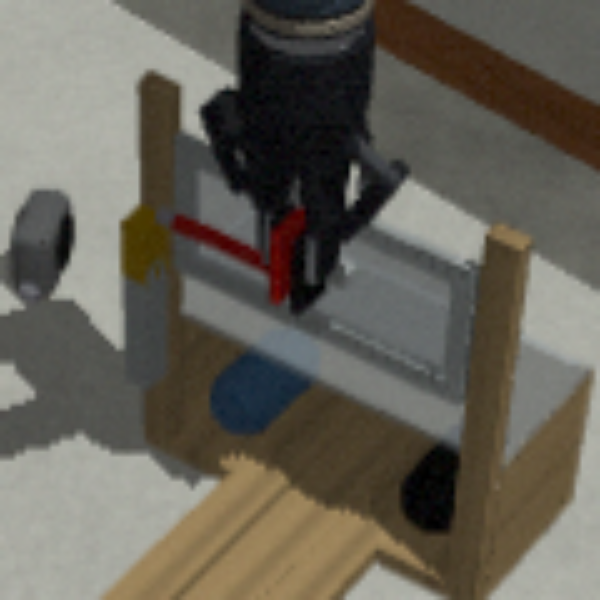

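View pics/h3t.png

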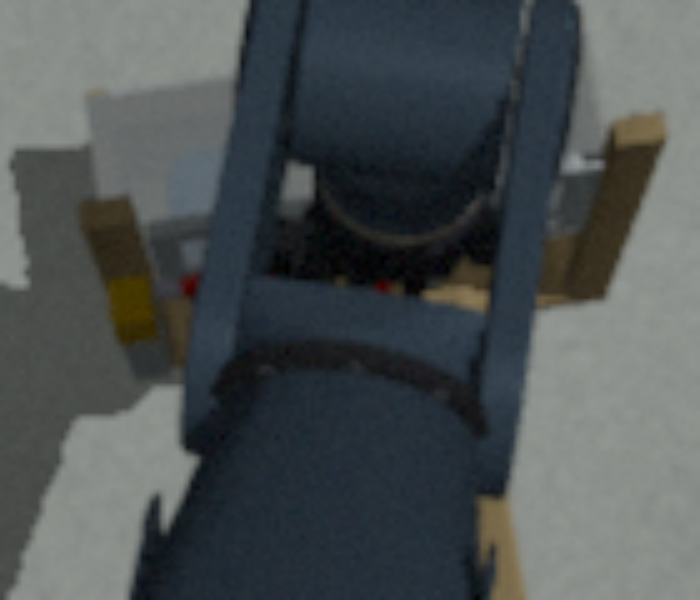

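```bash
python3 - <<'E'
from h import *
yaw=np.radians(9.4);u=np.array([np.cos(yaw),np.sin(yaw),0]);v=np.array([-u[1],u[0],0]);O=np.array([.638,.0332,0])
def pl(px,x=-.012):
    o,d=ray("side",px);s=(x-(o-O)@u)/(d@u);p=o+s*d-O;return np.array([p@v,p[2]])*1000
for px in((320.95,154.6),(316.3,152),(318.6,153.3)):print("ledge",pl(px).round(1))
for f in("side0","side3"):
    im=cv2.imread(f"pics/{f}.png").astype(int)
    m=(im[:,:,2]>110)&(im[:,:,1]<60)&(im[:,:,0]<60)
    w=np.clip((im[:,:,2]-1.3*np.maximum(im[:,:,1],im[:,:,0]))/100,0,1)
    for c in range(324,336,2):
        col=w[130:215,c]
        r=(col*np.arange(130,215)).sum()/max(col.sum(),1e-6);
        print(f,c,round(r,2),round(col.sum(),2),pl((c,r)).round(1))
E
```

```text
ledge [114.9 217.2]
ledge [133.6 218.9]
ledge [124.3 218. ]
side0 324 188.99 3.27 [103.6  74.3]
side0 326 189.94 2.79 [95.2 74.6]
side0 328 190.92 2.6 [86.7 74.8]
side0 330 191.88 2.79 [78.4 75.1]
side0 332 193.09 2.84 [70.  74.2]
side0 334 194.06 3.03 [61.7 74.5]
side3 324 154.63 0.54 [102.8 223. ]
side3 326 154.46 2.16 [ 94.8 227.5]
side3 328 155.23 2.07 [ 87.  228.1]
side3 330 156.02 1.86 [ 79.2 228.7]
side3 332 156.92 1.84 [ 71.4 228.9]
side3 334 157.97 2.0 [ 63.7 228.4]
```

The rod measured in the closed picture reads about 4 mm high. With that correction the ledge top is about 214–217 mm, so the sash is now roughly 4–7 mm above its hold point. I'll ease the squeeze until the pin comes out, then lower gently and feel for the ledge.

```bash
python3 -m handwheel '0 0 -1 0 0 0 0.72; 0 0 -1 0 0 0 0.70; 0 0 -1 0 0 0 0.68; 0 0 -1 0 0 0 0.67; 0 0 -1 0 0 0 0.66;0 0 -1 0 0 0 0.66' 30
python3 - <<'E'
from h import *
s=camera("side")
cv2.imwrite("pics/side4.png",s[:,:,::-1])
cv2.imwrite("pics/h4.png",cv2.resize(s[130:190,300:380,::-1],None,fx=8,fy=8))
print(sensors.state()["tcp_pos"],sensors.state()["wrist_force"],sensors.state()["width"])
E
```

```text
clock: 6.22
tcp_pos: [0.6074, 0.0259, 0.2562]
ee_rot: [-2.028, -2.393, -0.001]
wrist_force: [0.9, 5.9, -3.9]
width: 0.341
[0.60743649 0.02590403 0.25623163] [ 1.67870797  5.88823068 -5.38803846] 0.34020781923619575
```

View pics/h4.png

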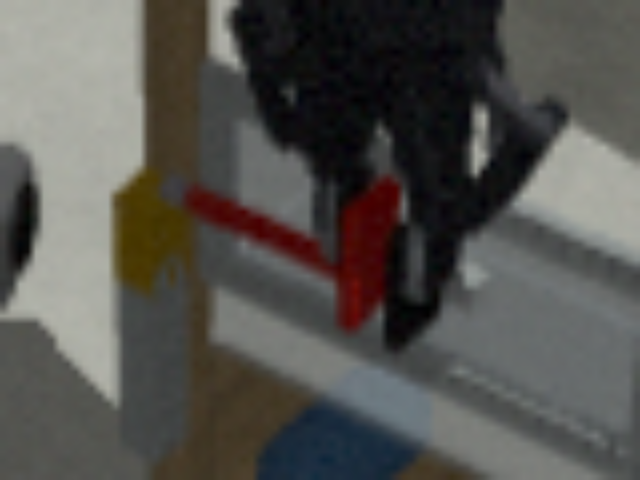

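The pin, the grey stub at crop (175,185), is now out over the yellow ledge and the grip still holds the sash. I'm lowering in small steps.

```bash
for i in 1 2; do python3 -m handwheel '0 0 -1 0 0 0 0.66; 0 0 -2 0 0 0 0.66; 0 0 -2 0 0 0 0.66'; done
```

```text
clock: 6.65
tcp_pos: [0.6074, 0.0259, 0.2541]
ee_rot: [-2.028, -2.393, -0.001]
wrist_force: [1.2, 5.9, -6.0]
width: 0.339
clock: 7.02
tcp_pos: [0.6075, 0.0259, 0.253]
ee_rot: [-2.028, -2.393, -0.001]
wrist_force: [0.9, 6.1, -2.3]
width: 0.34
```

```bash
python3 -m handwheel '0 0 -1 0 0 0 0.66; 0 0 -2 0 0 0 0.66; 0 0 -2 0 0 0 0.66'
```

```text
clock: 7.4
tcp_pos: [0.6076, 0.0259, 0.2523]
ee_rot: [-2.028, -2.394, -0.002]
wrist_force: [-1.0, 6.2, 3.3]
width: 0.344
```

The upward force shows the pin resting on the ledge. I'm opening the fingers gradually.

```bash
python3 -m handwheel '0 0 0 0 0 0 0.62; 0 0 0 0 0 0 0.58; 0 0 0 0 0 0 0.5; 0 0 0 0 0 0 0.3; 0 0 0 0 0 0 0.3;0 0 0 0 0 0 0.3'
python3 - <<'E'
from h import *
s=camera("side")
cv2.imwrite("pics/h5.png",cv2.resize(s[110:230,290:410,::-1],None,fx=5,fy=5))
E
```

```text
clock: 8.15
tcp_pos: [0.6093, 0.023, 0.2504]
ee_rot: [2.032, 2.396, -0.001]
wrist_force: [0.1, -0.4, -0.3]
width: 0.701
```

View pics/h5.png

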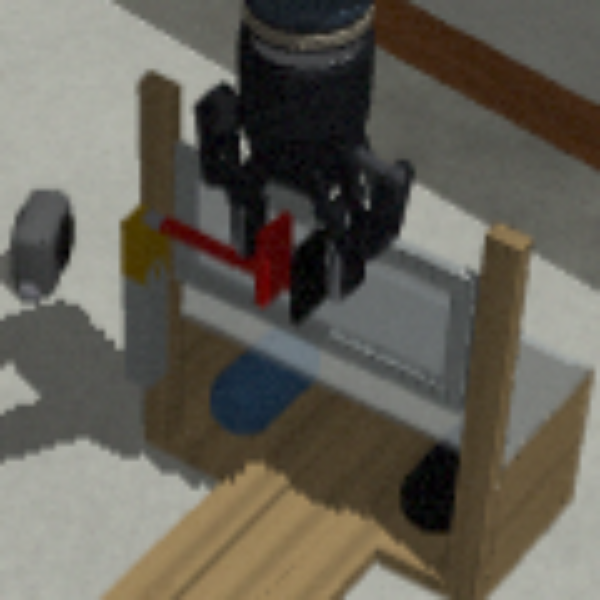

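The sash is held up and the handle is free. I'm backing off up and out, then going to the float.

```bash
python3 -m handwheel '0 0 30 0 0 0 0; 0 0 60 0 0 0 0; -60 0 60 0 0 0 0; -120 0 60 0 0 0 0; -150 55 40 0 0 -10.5 0; -152 115 0 0 0 -21 0; -152 175 -40 0 0 -31.5 0; -152 235 -60 0 0 -31.5 0; -152 270 -100 0 0 -31.5 0; -152 270 -150 0 0 -31.5 0; -152 270 -150 0 0 -31.5 0'
python3 - <<'E'
from h import *
s=camera("side");t=camera("top")
cv2.imwrite("pics/f1.png",cv2.resize(s[150:240,200:340,::-1],None,fx=5,fy=5))
cv2.imwrite("pics/f1t.png",cv2.resize(t[190:290,160:300,::-1],None,fx=5,fy=5))
cv2.imwrite("pics/case1.png",cv2.resize(s[110:230,290:410,::-1],None,fx=3,fy=3))
E
```

```text
clock: 9.57
tcp_pos: [0.4538, 0.2931, 0.0957]
ee_rot: [-2.602, -1.757, 0.017]
wrist_force: [-0.4, -0.4, -1.0]
width: 0.998
```

View pics/f1.png

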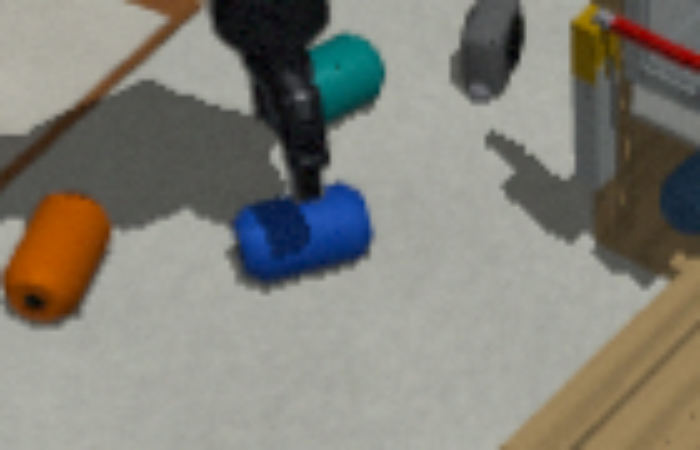

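View pics/f1t.png

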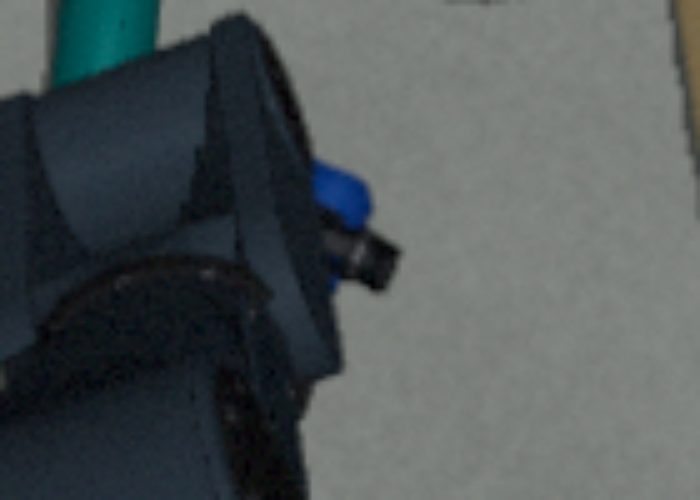

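View pics/case1.png

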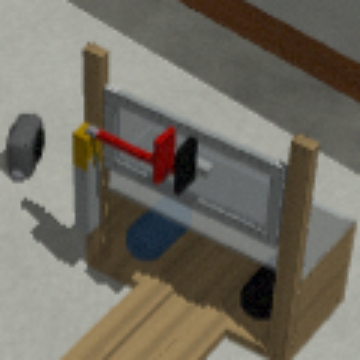

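The gripper straddles the blue float, and the sash still hangs on the ledge. I'm going down to grip.

```bash
python3 -m handwheel '0 0 -35 0 0 0 0; 0 0 -65 0 0 0 0; 0 0 -80 0 0 0 0; 0 0 -80 0 0 0 0; 0 0 -80 0 0 0 0.6; 0 0 -80 0 0 0 0.6; 0 0 -80 0 0 0 0.6; 0 0 -80 0 0 0 0.6' 30
python3 -m handwheel '0 0 20 0 0 0 0.6; 0 0 60 0 0 0 0.6; 0 0 100 0 0 0 0.6; 0 0 100 0 0 0 0.6'
python3 - <<'E'
from h import *
s=camera("side");t=camera("top")
cv2.imwrite("pics/f2.png",cv2.resize(s[130:240,200:340,::-1],None,fx=5,fy=5))
print(sensors.state()["wrist_force"])
E
```

```text
clock: 10.68
tcp_pos: [0.4583, 0.2937, 0.022]
ee_rot: [2.605, 1.755, 0.004]
wrist_force: [-1.1, -1.9, 5.6]
width: 0.645
clock: 11.18
tcp_pos: [0.4595, 0.2944, 0.1239]
ee_rot: [2.604, 1.754, 0.012]
wrist_force: [0.4, 0.2, -1.7]
width: 0.64
[-0.40687944 -0.10255981 -1.90006963]
```

View pics/f2.png

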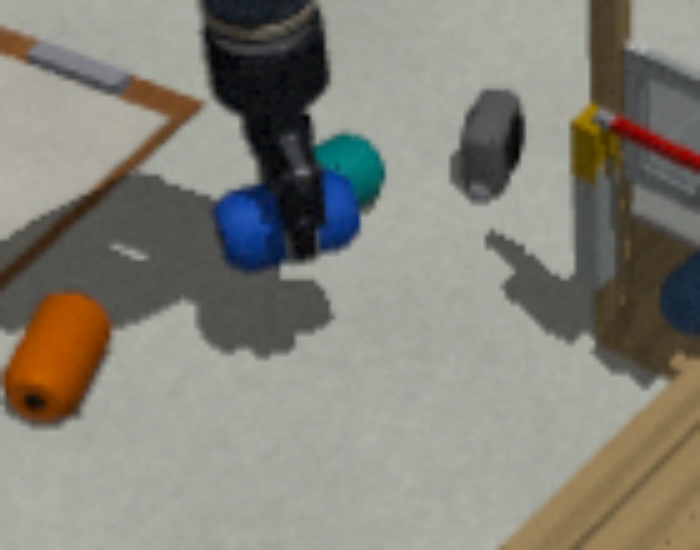

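The float is held, with a 54 mm opening. I'm carrying it over the runway and aligning it.

```bash
python3 -m handwheel '10 -40 0 0 0 0 0.6; 20 -100 0 0 0 10.5 0.6; 30 -160 0 0 0 21 0.6; 45 -220 0 0 0 31.5 0.6; 57 -270 0 0 0 31.5 0.6; 57 -280 0 0 0 31.5 0.6; 57 -280 -40 0 0 31.5 0.6; 57 -280 -60 0 0 31.5 0.6; 57 -280 -60 0 0 31.5 0.6'
python3 - <<'E'
from h import *
s=camera("side");t=camera("top")
cv2.imwrite("pics/p1.png",cv2.resize(s[130:260,280:420,::-1],None,fx=4,fy=4))
cv2.imwrite("pics/p1t.png",cv2.resize(t[150:260,260:380,::-1],None,fx=5,fy=5))
E
```

```text
clock: 12.4
tcp_pos: [0.5118, 0.0144, 0.0581]
ee_rot: [-2.027, -2.392, 0.005]
wrist_force: [0.2, -0.1, -1.4]
width: 0.645
```

View pics/p1.png

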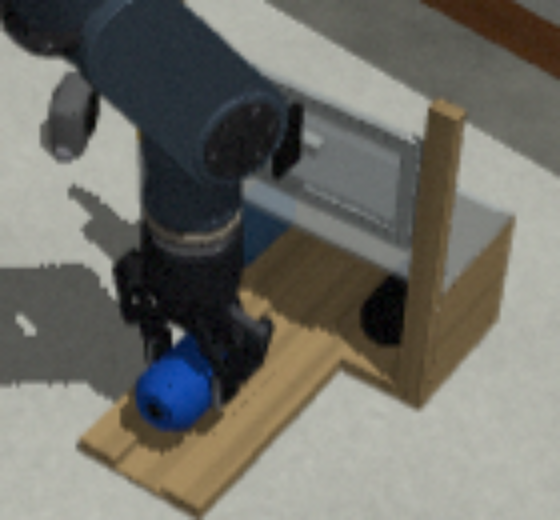

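View pics/p1t.png

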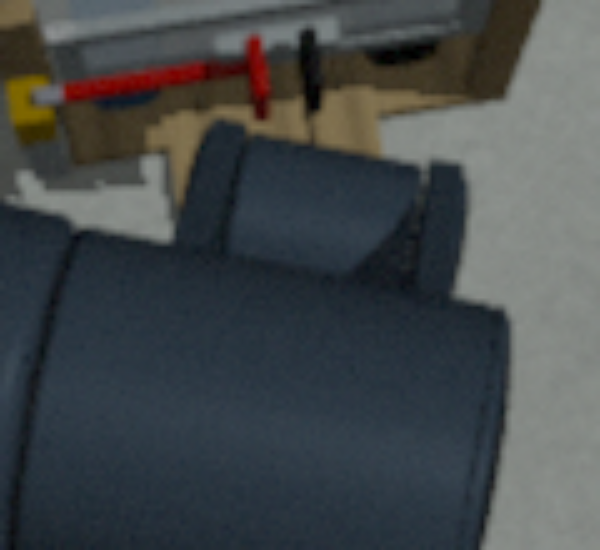

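```bash
python3 - <<'E'
from h import *
yaw=np.radians(9.4);u=np.array([np.cos(yaw),np.sin(yaw),0]);v=np.array([-u[1],u[0],0]);O=np.array([.638,.0332,0])
p=onz("side",(318.4,230.9),.064)-O;print(p@u,p@v)
p=sensors.state()["tcp_pos"]-O;print(p@u,p@v)
# groove line check: groove far/near centre at near end in side crop h2: 
for c in ((110,470),(160,497)): 
    p=onz("side",(280+c[0]/4-.4,130+c[1]/4-.4),.016)-O;print(c,p@u,p@v)
E
```

```text
-0.16657495099917663 0.008750536302848055
-0.1256513973893527 0.001423017973200554
(110, 470) -0.20852745177823667 0.022235491817417023
(160, 497) -0.2064992451566754 -0.025856708836637165
```

The alignment is good to within about 2 mm once the side camera's bias is allowed for. I'm lowering it into the groove and releasing.

```bash
python3 -m handwheel '0 0 -15 0 0 0 0.6; 0 0 -28 0 0 0 0.6; 0 0 -33 0 0 0 0.6; 0 0 -34 0 0 0 0.6;0 0 -34 0 0 0 0.6'
python3 -m handwheel '0 0 0 0 0 0 0.3; 0 0 0 0 0 0 0; 0 0 0 0 0 0 0;0 0 20 0 0 0 0; 0 0 60 0 0 0 0;-40 -7 90 0 0 0 0;-100 -16 100 0 0 0 0;-130 -21 100 0 0 0 0.6;-130 -21 100 0 0 0 1;-130 -21 100 0 0 0 1'
python3 - <<'E'
from h import *
s=camera("side");t=camera("top")
cv2.imwrite("pics/p2.png",cv2.resize(s[130:260,280:420,::-1],None,fx=4,fy=4))
cv2.imwrite("pics/p2t.png",cv2.resize(t[150:260,260:380,::-1],None,fx=5,fy=5))
E
```

```text
clock: 13.12
tcp_pos: [0.5137, 0.0136, 0.0279]
ee_rot: [-2.031, -2.396, 0.0]
wrist_force: [-3.8, -0.1, 15.3]
width: 0.649
clock: 14.38
tcp_pos: [0.3862, -0.0081, 0.1264]
ee_rot: [2.03, 2.394, 0.002]
wrist_force: [1.2, 0.3, -0.2]
width: 0.381
```

View pics/p2.png

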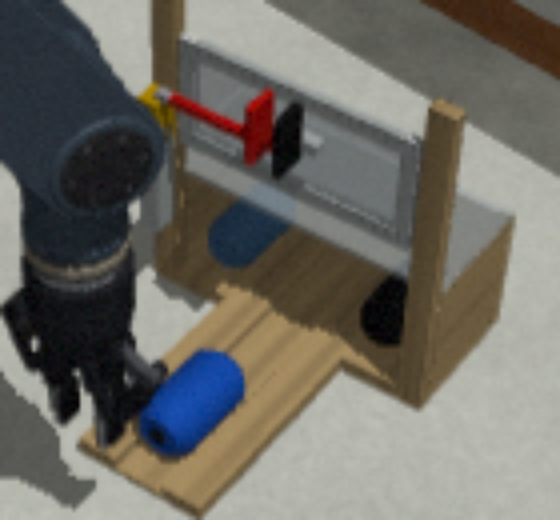

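View pics/p2t.png

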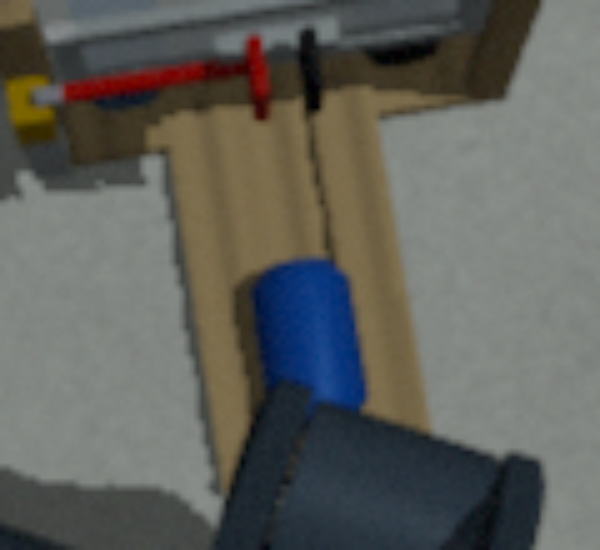

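The float lies straight in the groove with its near end at about x=-170, and the sash is still up. I'm coming down behind it with shut fingers.

```bash
python3 -m handwheel '0 0 -45 0 0 0 1; 0 0 -80 0 0 0 1; 0 0 -92 0 0 0 1; 25 4 -92 0 0 0 1; 50 8 -92 0 0 0 1; 58 9.5 -92 0 0 0 1; 58 9.5 -92 0 0 0 1'
python3 - <<'E'
from h import *
s=camera("side")
cv2.imwrite("pics/q1.png",cv2.resize(s[150:270,270:400,::-1],None,fx=4,fy=4))
O=np.array([.638,.0332,0]);a=np.radians(9.4);p=sensors.state()["tcp_pos"]-O;print(p@[np.cos(a),np.sin(a),0],p@[-np.sin(a),np.cos(a),0])
E
```

```text
clock: 15.35
tcp_pos: [0.4426, 0.002, 0.0346]
ee_rot: [2.03, 2.397, 0.0]
wrist_force: [-0.4, -0.1, -0.8]
width: 0.001
-0.19888254984081233 0.0014536185743165317
```

View pics/q1.png

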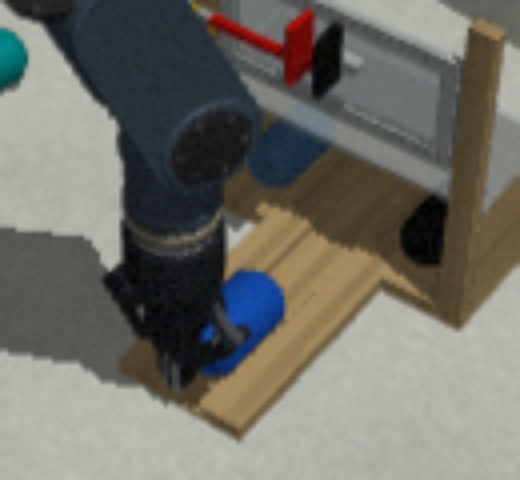

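```bash
python3 -m handwheel '15 2 2 0.8 -5 0 1; 30 4.5 3 1.6 -10 0 1; 44 7 3 2.5 -15 0 1; 59 9.5 3 3.3 -20 0 1; 74 12 3 4.1 -25 0 1; 89 14.5 3 4.9 -30 0 1; 104 17 3 5.7 -35 0 1; 118 19.5 3 6.5 -39.5 0 1; 118 19.5 3 6.5 -39.5 0 1'
python3 - <<'E'
from h import *
s=camera("side")
cv2.imwrite("pics/q2.png",cv2.resize(s[130:260,270:410,::-1],None,fx=4,fy=4))
O=np.array([.638,.0332,0]);a=np.radians(9.4);p=sensors.state()["tcp_pos"]-O;print(p@[np.cos(a),np.sin(a),0],p@[-np.sin(a),np.cos(a),0])
E
```

```text
clock: 16.52
tcp_pos: [0.627, 0.0543, 0.1289]
ee_rot: [1.777, 2.045, 0.56]
wrist_force: [-19.8, -3.8, -8.0]
width: 0.001
-0.00784280159105289 0.02365107199704142
```

View pics/q2.png

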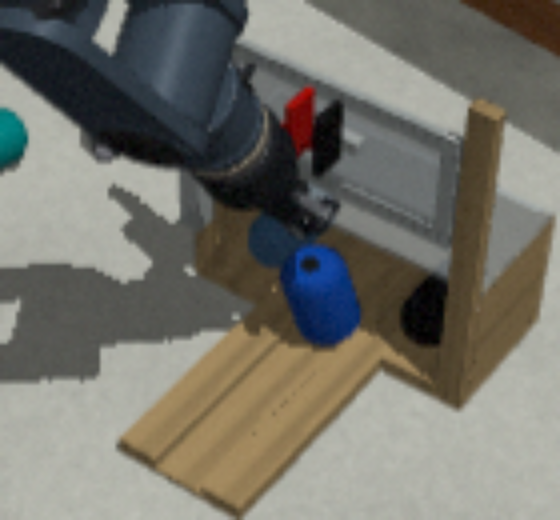

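```bash
python3 - <<'E'
from h import *
st=sensors.state();print(st["joint_pos"].round(3),st["wrist_force"],st["ee_rot"],st["tau"].round(1))
s=camera("side");t=camera("top");cv2.imwrite("pics/q3.png",s[:,:,::-1])
cv2.imwrite("pics/q3t.png",cv2.resize(t[110:260,240:390,::-1],None,fx=4,fy=4))
st=sensors.state();print(st["tcp_pos"],st["wrist_force"])
E
```

```text
[-0.152  0.596  1.927  1.032  0.156 -2.854] [-6.23933585  1.02933046 -4.24034991] [1.77602782 2.04589085 0.56174819] [ -1.3 -39.5 -13.3   0.4  -1.3  -0.1]
[0.62558296 0.05454241 0.12867648] [-4.26532158 -1.4233858  -4.93184177]
```

View pics/q3.png

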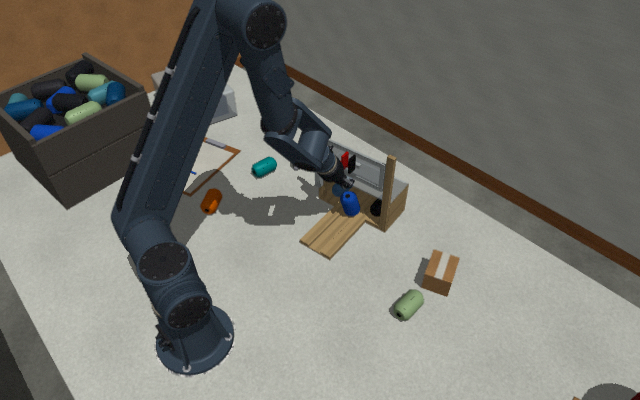

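View pics/q3t.png

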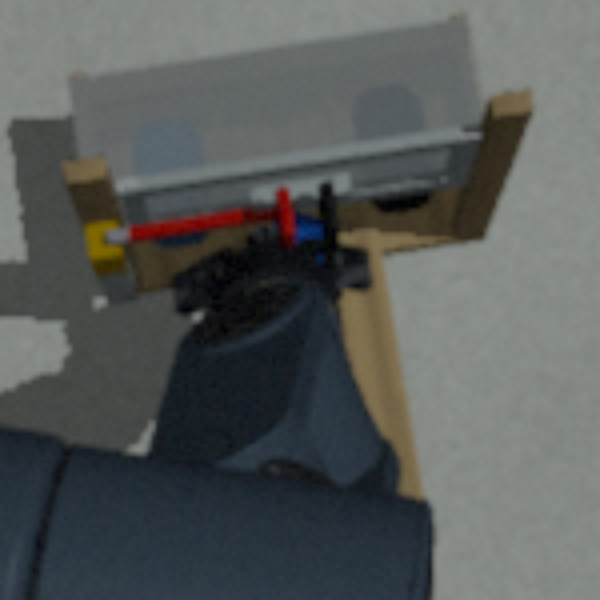

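The tilt ran into joint 5's lower limit. The fingers rode up over the float and stood it on end at side crop (320,300). The sash still rests on the ledge. I'm backing straight out a little first to see how the arm answers.

```bash
python3 -m handwheel '-10 -1.6 0 0 0 0 1'; python3 -c "
from h import *
print(sensors.state()['joint_pos'].round(3))"
```

```text
clock: 16.8
tcp_pos: [0.6201, 0.0524, 0.1322]
ee_rot: [1.778, 2.044, 0.554]
wrist_force: [0.5, -0.2, 0.4]
width: 0.001
[-0.157  0.586  1.94   1.029  0.152 -2.854]
```

```bash
python3 -m handwheel '-20 -3 0 0 0 0 1;-40 -6.5 0 0 0 0 1;-60 -10 0 0 0 0 1;-60 -10 0 0 0 0 1'; python3 - <<'E'
from h import *
print(sensors.state()['joint_pos'].round(3))
s=camera("side");t=camera("top")
cv2.imwrite("pics/r1.png",cv2.resize(s[120:250,270:410,::-1],None,fx=4,fy=4))
cv2.imwrite("pics/r1t.png",cv2.resize(t[110:260,240:390,::-1],None,fx=4,fy=4))
E
```

```text
clock: 17.3
tcp_pos: [0.568, 0.047, 0.1474]
ee_rot: [1.797, 2.053, 0.522]
wrist_force: [-0.1, -0.6, 0.5]
width: 0.001
[-0.179  0.513  2.04   1.009  0.15  -2.854]
```

View pics/r1.png

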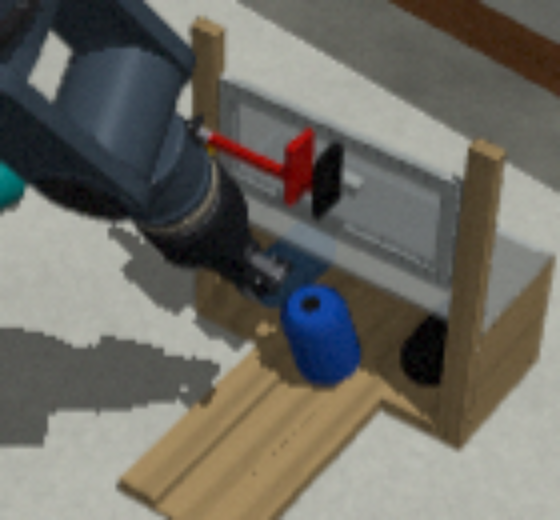

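View pics/r1t.png

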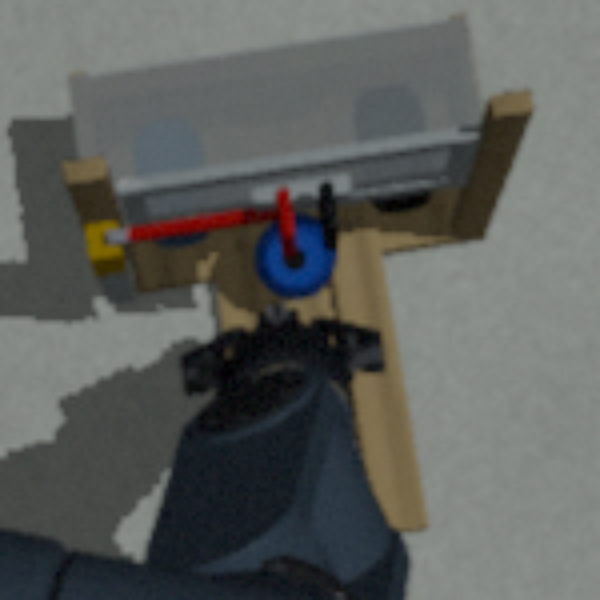

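The float stands upright in the groove at about x=-40, just in front of the sash, which is still latched. I'm retreating to free space to reset the wrist with a half turn, so it can take the flipped configuration for tilted pushing.

```bash
python3 -m handwheel '-40 -15 10 0 0 0 1;-80 -30 60 0 0 0 1;-100 -40 120 0 0 0 1;-118 -47 180 0 0 0 1;-118 -47 203 0 0 0 1;-118 -47 203 0 0 0 1'; cat >> h.py <<'E'
from scipy.spatial.transform import Rotation as Ro
YAW=9.4
def tgt(tilt,half=0,yaw=YAW):
    a=np.radians(yaw);u=np.array([np.cos(a),np.sin(a),0]);v=np.array([-u[1],u[0],0])
    X=v*(1-2*half);Z=np.array([0,0,-1.]);Rm=np.c_[X,np.cross(Z,X),Z]
    return Ro.from_rotvec(-v*np.radians(tilt))*Ro.from_matrix(Rm)
def turn(T):
    return np.degrees((T*Ro.from_rotvec(sensors.state()["ee_rot"]).inv()).as_rotvec()).round(2)
E
python3 - <<'E'
from h import *
print(sensors.state()['joint_pos'].round(3),turn(tgt(0)),turn(tgt(0,1)))
E
```

```text
clock: 18.15
tcp_pos: [0.4533, -0.0011, 0.3535]
ee_rot: [1.79, 2.047, 0.524]
wrist_force: [0.1, 0.0, -0.5]
width: 0.003
[-0.406 -0.048  2.024  0.36   0.717 -2.329] [-2.57 30.32  1.7 ] [  46.64    3.96 -172.07]
```

```bash
python3 -m handwheel '0 0 0 -0.9 10.1 0.5 1;0 0 0 -1.7 20.2 1.1 1;0 0 0 -2.6 30.3 1.7 1;0 0 0 -2.6 30.3 1.7 1'; 
python3 -m handwheel '0 0 0 0 0 -10 1;0 0 0 0 0 -20 1;0 0 0 0 0 -30 1;0 0 0 0 0 -40 1;0 0 0 0 0 -50 1;0 0 0 0 0 -60 1;0 0 0 0 0 -70 1;0 0 0 0 0 -80 1;0 0 0 0 0 -90 1'
python3 -m handwheel '0 0 0 0 0 -10 1;0 0 0 0 0 -20 1;0 0 0 0 0 -30 1;0 0 0 0 0 -40 1;0 0 0 0 0 -50 1;0 0 0 0 0 -60 1;0 0 0 0 0 -70 1;0 0 0 0 0 -80 1;0 0 0 0 0 -90 1;0 0 0 0 0 -90 1'
python3 - <<'E'
from h import *
print(sensors.state()['joint_pos'].round(3),turn(tgt(0,1)))
s=camera("side");t=camera("top")
cv2.imwrite("pics/side6.png",s[:,:,::-1]);cv2.imwrite("pics/top6.png",t[:,:,::-1])
cv2.imwrite("pics/r2.png",cv2.resize(s[120:250,270:410,::-1],None,fx=4,fy=4))
cv2.imwrite("pics/r2t.png",cv2.resize(t[110:260,240:390,::-1],None,fx=4,fy=4))
E
```

```text
clock: 18.65
tcp_pos: [0.4537, 0.0002, 0.3477]
ee_rot: [-2.025, -2.389, 0.005]
wrist_force: [0.8, 1.0, -1.1]
width: 0.0
clock: 19.77
tcp_pos: [0.4498, 0.0004, 0.3483]
ee_rot: [-3.123, -0.246, -0.004]
wrist_force: [0.0, -0.4, 0.0]
width: -0.001
clock: 21.02
tcp_pos: [0.45, 0.0003, 0.3486]
ee_rot: [-2.394, 2.029, -0.01]
wrist_force: [0.4, -0.1, -0.0]
width: 0.0
[-0.249  0.152  1.699  0.     1.283  1.157] [ 0.08  0.39 -0.03]
```

View pics/r2.png

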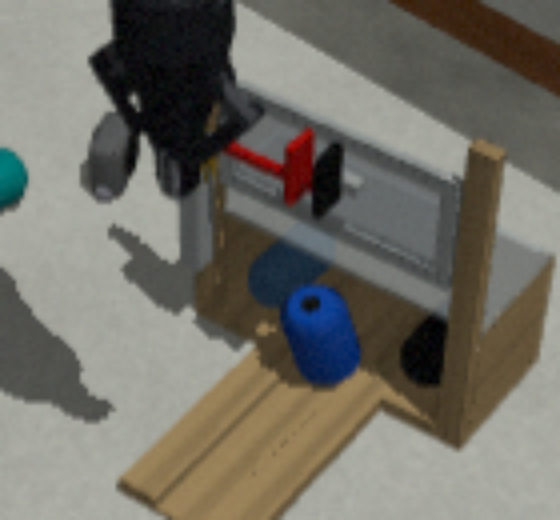

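View pics/r2t.png

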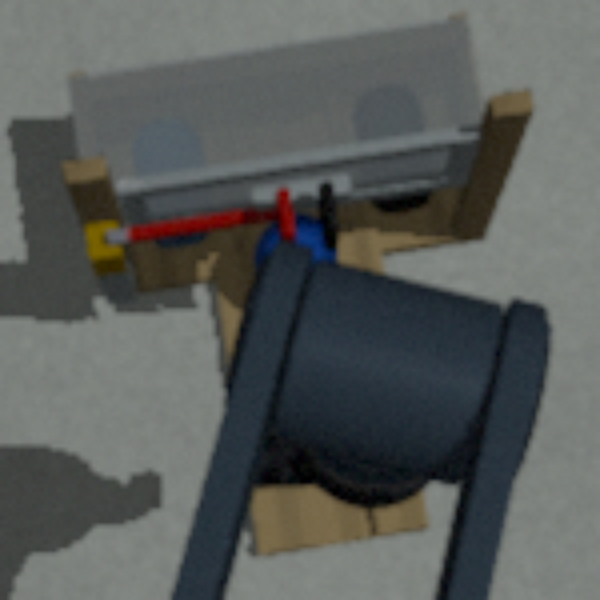

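```bash
python3 - <<'E'
from h import *
a=np.radians(YAW);u=np.array([np.cos(a),np.sin(a),0]);v=np.array([-u[1],u[0],0]);O=np.array([.638,.0332,0])
p,e=tri((347.6,195.4),(313.35,174.6));print(p,e);
for q in (p,onz("top",(313.35,174.6),.096),onz("top",(313.35,174.6),.106)):
    q=q-O;print(q@u,q@v,q[2])
E
```

```text
[0.61921906 0.03343439 0.1066833 ] 0.0006309841293606329
-0.018490474185289225 0.0032986602293351595 0.10668329590670789
-0.01623359169615997 0.003065916024608871 0.09600000000000009
-0.018559871891177464 0.0034954302826198575 0.1060000000000001
```

```bash
python3 - <<'E'
from h import *
s=cv2.imread("pics/side6.png");t=cv2.imread("pics/r1t.png")
cv2.imwrite("pics/z1.png",cv2.resize(s[180:225,325:385],None,fx=12,fy=12,interpolation=cv2.INTER_CUBIC))
a=np.radians(YAW);u=np.array([np.cos(a),np.sin(a),0]);v=np.array([-u[1],u[0],0]);O=np.array([.638,.0332,0])
for x in(-.02,0.0):
  for z in(.006,.051,.096):print(x,z,proj("side",O+x*u+.003*v+[0,0,z]).round(1),((proj("top",O+x*u+.003*v+[0,0,z])-[240,110])*4).round(0))
E
```

```text
-0.02 0.006 [346.4 217.2] [294. 292.]
-0.02 0.051 [346.8 207.8] [294. 279.]
-0.02 0.096 [347.2 198.1] [294. 264.]
0.0 0.006 [349.8 213.8] [289. 266.]
0.0 0.051 [350.2 204.4] [289. 251.]
0.0 0.096 [350.7 194.7] [290. 235.]
```

View pics/z1.png

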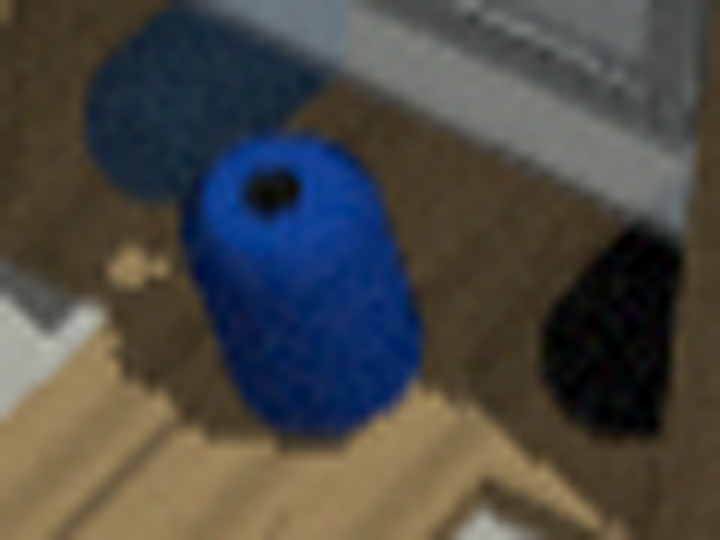

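The hole is at side (347.7,195.8) and top (313,175). The float is nearly upright, leaning back towards the robot, with its base at about x≈+5. Toppling it forward will lay it along the groove inside the case. First I'm tilting in free space.

```bash
python3 -m handwheel '10 2 0 1.6 -9.9 0 1;20 4 0 3.3 -19.7 0 1;30 6 0 4.9 -29.6 0 1;40 8 0 6.5 -39.5 0 1;40 8 0 7.3 -44.4 0 1;40 8 0 7.3 -44.4 0 1;40 8 -40 7.3 -44.4 0 1;40 8 -80 7.3 -44.4 0 1;40 8 -80 7.3 -44.4 0 1'
python3 - <<'E'
from h import *
print(sensors.state()['joint_pos'].round(3),turn(tgt(45,1)))
E
```

```text
clock: 22.25
tcp_pos: [0.4904, 0.0078, 0.268]
ee_rot: [-1.874, 1.594, -0.668]
wrist_force: [0.7, 0.3, 0.5]
width: 0.003
[-0.478  0.199  2.281  1.616  0.435 -0.533] [0.15 0.26 0.24]
```

The flip works: joint 4 swings over and the pose holds to 0.3°. I'm descending behind the float.

```bash
python3 -m handwheel '10 1 -30 0 0 0 1;20 2 -60 0 0 0 1;30 3 -90 0 0 0 1;40 4 -120 0 0 0 1;45 5 -150 0 0 0 1;45 5 -175 0 0 0 1;45 5 -175 0 0 0 1;45 5 -175 0 0 0 1'
python3 - <<'E'
from h import *
print(sensors.state()['joint_pos'].round(3),turn(tgt(45,1)))
O=np.array([.638,.0332,0]);a=np.radians(9.4);p=sensors.state()["tcp_pos"]-O;print(p@[np.cos(a),np.sin(a),0],p@[-np.sin(a),np.cos(a),0])
s=camera("side");t=camera("top")
cv2.imwrite("pics/r3.png",cv2.resize(s[120:250,270:410,::-1],None,fx=4,fy=4))
cv2.imwrite("pics/r3t.png",cv2.resize(t[110:260,240:390,::-1],None,fx=4,fy=4))
E
```

```text
clock: 23.25
tcp_pos: [0.5364, 0.0129, 0.0953]
ee_rot: [-1.872, 1.591, -0.669]
wrist_force: [-0.3, -0.7, -0.1]
width: -0.0
[-0.397  0.775  2.322  2.563  0.755 -1.541] [0.11 0.44 0.2 ]
-0.10356589171212348 -0.0034070967363182252
```

View pics/r3.png

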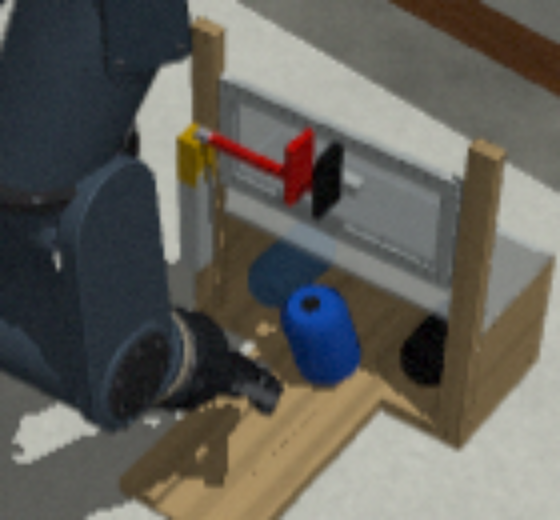

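View pics/r3t.png

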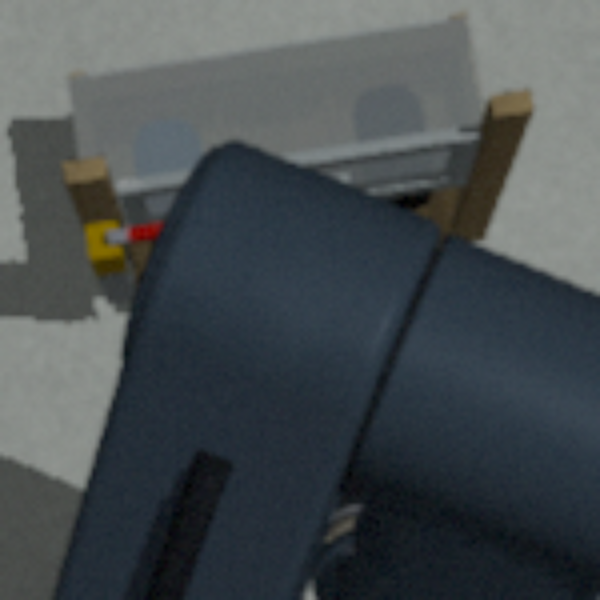

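Now I'm nudging the top of the float forward slowly.

```bash
python3 -m handwheel '10 5 -15 0 0 0 1;25 9 -15 0 0 0 1;39 11.4 -15 0 0 0 1;54 14 -15 0 0 0 1;64 15.5 -15 0 0 0 1;73 17 -15 0 0 0 1;73 17 -15 0 0 0 1'
python3 - <<'E'
from h import *
O=np.array([.638,.0332,0]);a=np.radians(9.4);p=sensors.state()["tcp_pos"]-O;print(p@[np.cos(a),np.sin(a),0],p@[-np.sin(a),np.cos(a),0],sensors.state()["wrist_force"])
s=camera("side")
cv2.imwrite("pics/r4.png",cv2.resize(s[120:250,270:410,::-1],None,fx=4,fy=4))
E
```

```text
clock: 24.22
tcp_pos: [0.6141, 0.0307, 0.0889]
ee_rot: [-1.857, 1.576, -0.687]
wrist_force: [-9.8, -0.8, 29.2]
width: 0.002
-0.02402460473109858 0.0014026415129245085 [-9.78058427 -0.78024756 29.2476263 ]
```

View pics/r4.png

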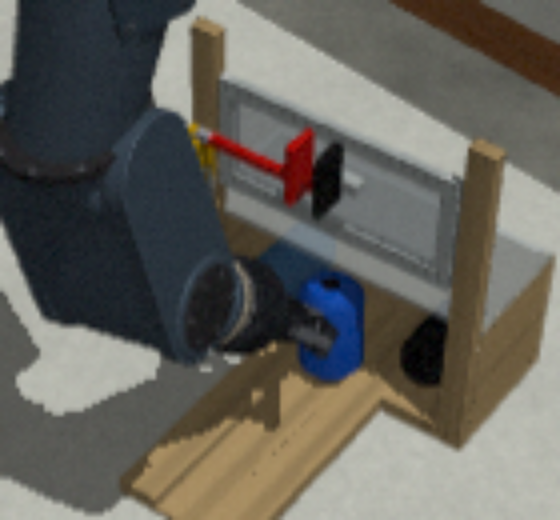

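The push rode on the taper, giving 29 N upward. The float is now vertical. I'm backing off, going lower and pushing on the cylindrical part.

```bash
python3 -m handwheel '-10 -1.6 5 0 0 0 1;-25 -4 5 0 0 0 1;-40 -6.5 -8 0 0 0 1;-40 -6.5 -12 0 0 0 1;-40 -6.5 -12 0 0 0 1'
python3 - <<'E'
from h import *
O=np.array([.638,.0332,0]);a=np.radians(9.4);p=sensors.state()["tcp_pos"]-O;print(p@[np.cos(a),np.sin(a),0],p@[-np.sin(a),np.cos(a),0],p[2],sensors.state()["wrist_force"])
s=camera("side")
cv2.imwrite("pics/r5.png",cv2.resize(s[120:250,270:410,::-1],None,fx=4,fy=4))
E
```

```text
clock: 24.9
tcp_pos: [0.57, 0.0233, 0.068]
ee_rot: [-1.871, 1.592, -0.67]
wrist_force: [-0.9, -0.6, 0.5]
width: -0.0
-0.06873177403674005 0.0013494018586141356 0.06798240528295948 [-0.85607172 -0.56787531  0.51868346]
```

View pics/r5.png

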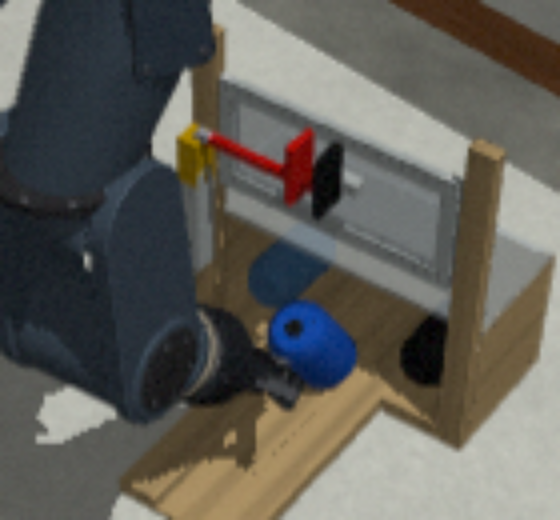

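The float now leans back towards the robot, with its hole at crop (293,327). I'm withdrawing to let it lie down.

```bash
python3 -m handwheel '-10 -1.6 -8 0 0 0 1;-20 -3.2 -14 0 0 0 1;-30 -5 -20 0 0 0 1;-40 -6.5 -28 0 0 0 1;-50 -8 -28 0 0 0 1;-50 -8 -28 0 0 0 1'
python3 - <<'E'
from h import *
O=np.array([.638,.0332,0]);a=np.radians(9.4);p=sensors.state()["tcp_pos"]-O;print(p@[np.cos(a),np.sin(a),0],p@[-np.sin(a),np.cos(a),0],p[2],sensors.state()["wrist_force"],sensors.state()['joint_pos'].round(3))
s=camera("side")
cv2.imwrite("pics/r6.png",cv2.resize(s[120:250,270:410,::-1],None,fx=4,fy=4))
E
```

```text
clock: 25.7
tcp_pos: [0.5196, 0.0153, 0.0397]
ee_rot: [-1.871, 1.592, -0.669]
wrist_force: [0.2, -0.3, -0.2]
width: -0.001
-0.11967995562516777 0.00169774813001568 0.03971932233023459 [ 0.20801188 -0.29715064 -0.19076502] [-0.411  0.977  2.367  2.657  0.968 -1.705]
```

View pics/r6.png

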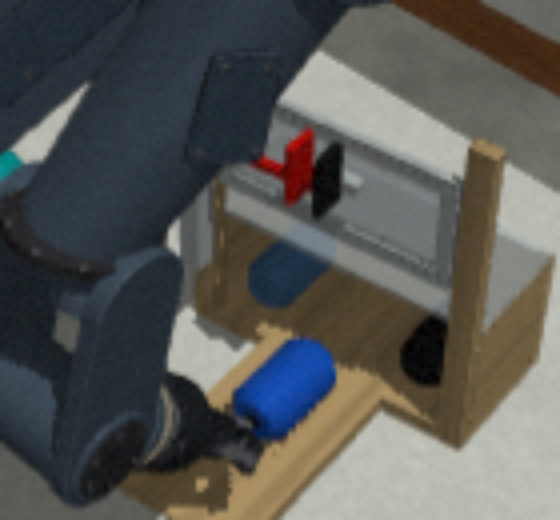

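The float has laid itself back along the groove, with its near end at crop (255,425) just at the fingertips. I'm pushing it home, now with a proper 45° tilt.

```bash
python3 -m handwheel '10 1.5 -3 0 0 0 1;22 3 -3 0 0 0 1;34 4.8 -3 0 0 0 1;46 6.7 -3 0 0 0 1;58 8.5 -3 0 0 0 1;70 10.4 -3 0 0 0 1;70 10.4 -3 0 0 0 1'
python3 - <<'E'
from h import *
O=np.array([.638,.0332,0]);a=np.radians(9.4);p=sensors.state()["tcp_pos"]-O;print(p@[np.cos(a),np.sin(a),0],p@[-np.sin(a),np.cos(a),0],p[2],sensors.state()["wrist_force"],sensors.state()['joint_pos'].round(3))
s=camera("side")
cv2.imwrite("pics/r7.png",cv2.resize(s[120:250,270:410,::-1],None,fx=4,fy=4))
E
```

```text
clock: 26.62
tcp_pos: [0.5911, 0.026, 0.0375]
ee_rot: [-1.871, 1.589, -0.672]
wrist_force: [-0.3, 0.2, -0.1]
width: -0.001
-0.0474021662831907 0.0005518790590303521 0.03747924598117801 [-0.30869573  0.16367429 -0.14253679] [-0.307  0.906  2.178  2.65   0.745 -1.538]
```

View pics/r7.png

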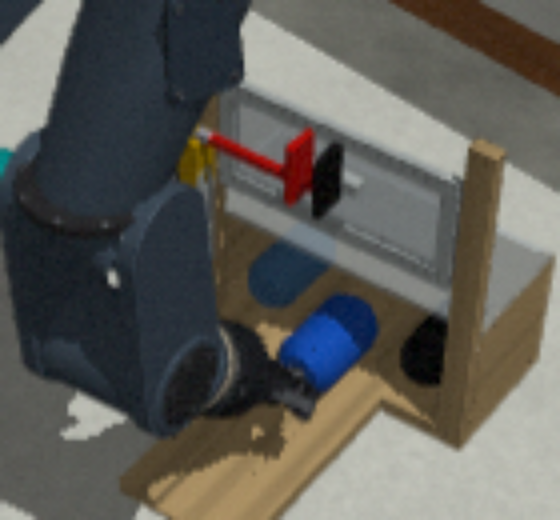

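```bash
python3 -m handwheel '12 2 0 0 0 0 1;24 4 0 0 0 0 1;35 5.8 0 0 0 0 1;43 7 0 0 0 0 1;43 7 0 0 0 0 1'
python3 - <<'E'
from h import *
O=np.array([.638,.0332,0]);a=np.radians(9.4);p=sensors.state()["tcp_pos"]-O;print(p@[np.cos(a),np.sin(a),0],p@[-np.sin(a),np.cos(a),0],p[2],sensors.state()["wrist_force"])
s=camera("side")
cv2.imwrite("pics/r8.png",cv2.resize(s[120:250,270:410,::-1],None,fx=4,fy=4))
E
```

```text
clock: 27.3
tcp_pos: [0.6335, 0.0329, 0.0372]
ee_rot: [-1.871, 1.59, -0.671]
wrist_force: [-0.1, -0.3, 0.1]
width: 0.003
-0.0044857986983786935 0.0004786205516248116 0.03715609481343747 [-0.14160504 -0.3076667   0.11092166]
```

View pics/r8.png

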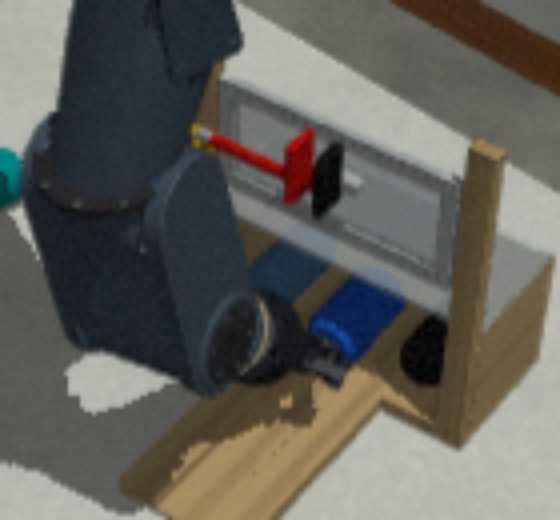

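```bash
python3 -m handwheel '4 0.7 0 0 0 0 1;7 1.1 0 0 0 0 1;7 1.1 0 0 0 0 1'; python3 -m handwheel '2 0.3 0 0 0 0 1;4 0.7 0 0 0 0 1;4 0.7 0 0 0 0 1';python3 -m handwheel '2 0.3 0 0 0 0 1;3 0.5 0 0 0 0 1;3 0.5 0 0 0 0 1'
```

```text
clock: 27.72
tcp_pos: [0.6396, 0.0339, 0.0368]
ee_rot: [-1.871, 1.592, -0.669]
wrist_force: [0.2, 0.4, 0.3]
width: -0.0
clock: 28.1
tcp_pos: [0.6438, 0.0347, 0.0369]
ee_rot: [-1.871, 1.592, -0.669]
wrist_force: [0.1, 0.2, -0.1]
width: 0.003
clock: 28.48
tcp_pos: [0.6446, 0.035, 0.0365]
ee_rot: [-1.872, 1.596, -0.666]
wrist_force: [-7.3, -2.4, 5.1]
width: 0.001
```

There is firm contact, 7 N, at case x ≈ +7 mm, which is where the float should meet the back wall. I'm holding briefly, then backing straight out.

```bash
python3 -m handwheel '0 0 0 0 0 0 1;0 0 0 0 0 0 1'; python3 -m handwheel '-15 -2.5 0 0 0 0 1;-40 -6.5 0 0 0 0 1;-80 -13 0 0 0 0 1;-110 -18 15 0 0 0 1;-130 -21 60 0 0 0 1;-150 -25 110 0 0 0 1;-160 -26 160 0 0 0 1;-170 -28 210 0 0 0 1;-170 -28 260 0 0 0 1;-170 -28 310 0 0 0 1;-170 -28 310 0 0 0 1'
python3 - <<'E'
from h import *
print(sensors.state()['joint_pos'].round(3),turn(tgt(0,1)))
s=camera("side");t=camera("top")
cv2.imwrite("pics/s1.png",cv2.resize(s[120:250,270:410,::-1],None,fx=4,fy=4))
cv2.imwrite("pics/s1t.png",cv2.resize(t[110:260,240:390,::-1],None,fx=4,fy=4))
E
```

```text
clock: 28.72
tcp_pos: [0.6446, 0.0349, 0.0365]
ee_rot: [-1.872, 1.596, -0.666]
wrist_force: [-7.5, -2.8, 4.4]
width: -0.003
clock: 30.1
tcp_pos: [0.4813, 0.0147, 0.3206]
ee_rot: [-1.866, 1.564, -0.65]
wrist_force: [-0.2, -0.6, 0.2]
width: -0.005
[-0.504  0.053  2.224  1.222  0.518 -0.111] [-8.78 45.34 -0.61]
```

View pics/s1.png

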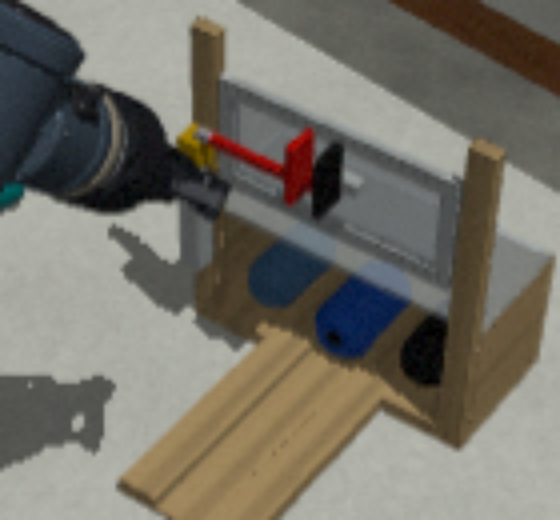

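View pics/s1t.png

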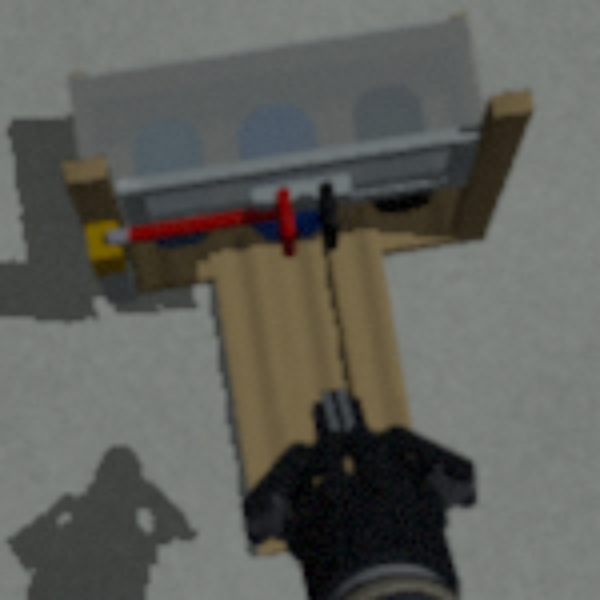

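The float is home: its far end lines up with its neighbours', and its near-end hole is at side crop (334,337). The sash is still on the ledge. I'm setting the tool vertical again.

```bash
python3 - <<'E'
from h import *
a=np.radians(YAW);u=np.array([np.cos(a),np.sin(a),0]);v=np.array([-u[1],u[0],0]);O=np.array([.638,.0332,0])
q=onz("side",(353.1,203.9),.034+.003)-O;print(q@u,q@v)
E
python3 -m handwheel '0 0 0 -1.6 9.9 0 1;0 0 0 -3.3 19.7 0 0.6;0 0 0 -4.9 29.6 0 0.3;0 0 0 -6.5 39.5 0 0.3;0 0 0 -7.3 44.4 0 0.3;0 0 0 -7.3 44.4 0 0.3;0 0 0 -7.3 44.4 0 0.3;0 0 0 -7.3 44.4 0 0.3;0 0 0 -7.3 44.4 0 0.3'
python3 - <<'E'
from h import *
print(sensors.state()['joint_pos'].round(3),turn(tgt(0,1)))
E
```

```text
0.019765555938122185 0.00425745869861066
clock: 31.32
tcp_pos: [0.4805, 0.0146, 0.319]
ee_rot: [-2.372, 2.01, 0.01]
wrist_force: [-0.7, 0.3, 0.3]
width: 0.701
[-0.222  0.227  1.687  0.034  1.218  1.172] [-1.65  0.89 -0.05]
```

```bash
python3 -m handwheel '40 3 0 -1.7 0.9 0 0.3;80 6 0 -1.7 0.9 0 0.3;110 7.5 0 -1.7 0.9 0 0.3;128.5 8.4 0 -1.7 0.9 0 0.3;128.5 8.4 0 -1.7 0.9 0 0.3;128.5 8.4 0 -1.7 0.9 0 0.3'
python3 - <<'E'
from h import *
print(turn(tgt(0,1)))
s=camera("side")
cv2.imwrite("pics/u1.png",cv2.resize(s[100:230,290:410,::-1],None,fx=4.5,fy=4.5))
E
```

```text
clock: 32.08
tcp_pos: [0.6089, 0.0228, 0.3194]
ee_rot: [2.396, -2.03, 0.001]
wrist_force: [0.3, -0.1, -0.8]
width: 0.699
[ 0.1  -0.03 -0.04]
```

View pics/u1.png

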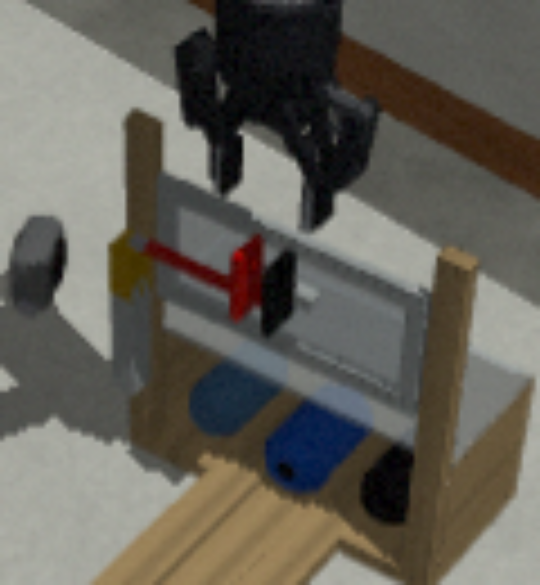

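The fingers straddle the tabs. I'm going down, squeezing and lifting slightly off the ledge.

```bash
python3 -m handwheel '0 0 -30 0 0 0 0.3;0 0 -55 0 0 0 0.3;0 0 -67 0 0 0 0.3;0 0 -67 0 0 0 0.3;0 0 -67 0 0 0 1;0 0 -67 0 0 0 1;0 0 -67 0 0 0 1;0 0 -67 0 0 0 1;0 0 -65 0 0 0 1;0 0 -63 0 0 0 1;0 0 -63 0 0 0 1' 40
python3 - <<'E'
from h import *
s=camera("side")
cv2.imwrite("pics/u2.png",cv2.resize(s[100:230,290:410,::-1],None,fx=4.5,fy=4.5))
E
```

```text
clock: 33.5
tcp_pos: [0.6105, 0.0234, 0.2564]
ee_rot: [-2.397, 2.031, -0.003]
wrist_force: [4.1, 3.1, -6.8]
width: 0.259
```

View pics/u2.png

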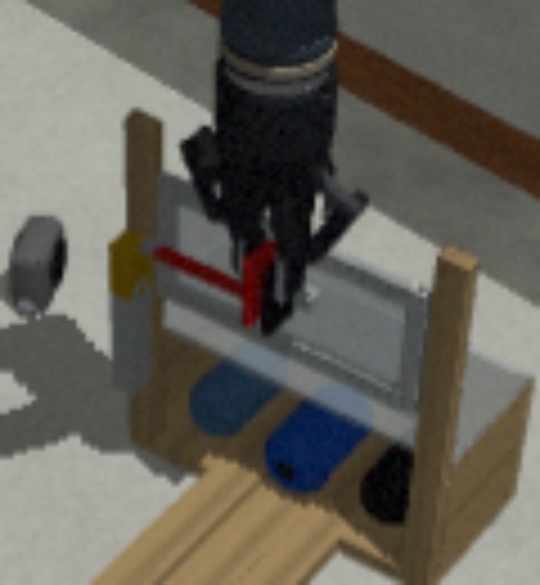

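It is squeezed, the pin is drawn back, and the weight is on the grip. I'm lowering at about 0.1 m/s.

```bash
python3 -m handwheel '0 0 -4 0 0 0 1;0 0 -12 0 0 0 1;0 0 -24 0 0 0 1;0 0 -36 0 0 0 1;0 0 -48 0 0 0 1;0 0 -60 0 0 0 1;0 0 -72 0 0 0 1;0 0 -84 0 0 0 1;0 0 -96 0 0 0 1;0 0 -108 0 0 0 1;0 0 -118 0 0 0 1;0 0 -118 0 0 0 1'
python3 -m handwheel '0 0 -8 0 0 0 1;0 0 -16 0 0 0 1;0 0 -24 0 0 0 1;0 0 -30 0 0 0 1;0 0 -33 0 0 0 1;0 0 -33 0 0 0 1'
```

```text
clock: 35.05
tcp_pos: [0.6106, 0.0233, 0.137]
ee_rot: [2.397, -2.03, 0.003]
wrist_force: [4.8, 5.6, -6.6]
width: 0.258
clock: 35.8
tcp_pos: [0.6106, 0.0233, 0.1079]
ee_rot: [2.397, -2.03, 0.005]
wrist_force: [-1.7, 5.3, 11.3]
width: 0.258
```

```bash
python3 -m handwheel '0 0 -1 0 0 0 1;0 0 -2 0 0 0 1;0 0 -2 0 0 0 1'
python3 - <<'E'
from h import *
s=camera("side")
cv2.imwrite("pics/u3.png",cv2.resize(s[130:240,280:420,::-1],None,fx=5,fy=5))
E
```

```text
clock: 36.17
tcp_pos: [0.6106, 0.0233, 0.1079]
ee_rot: [2.398, -2.03, 0.006]
wrist_force: [-5.4, 6.2, 22.6]
width: 0.253
```

View pics/u3.png

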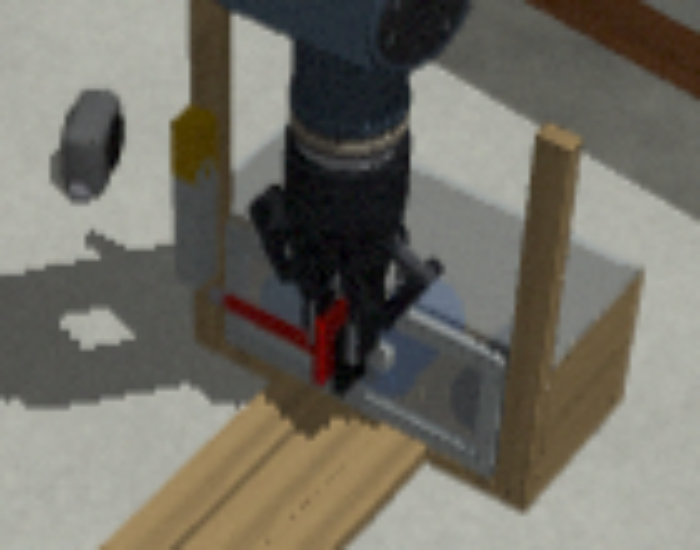

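The rod end and tab bottom are at the same pixels as in the closed, squeezed picture at the start, so the sash is fully down. The fingers just grip 4 mm higher. I'm releasing.

```bash
python3 -m handwheel '0 0 1 0 0 0 1;0 0 1 0 0 0 0.66;0 0 1 0 0 0 0.5;0 0 1 0 0 0 0.3;0 0 1 0 0 0 0.3;0 0 30 0 0 0 0.3;0 0 70 0 0 0 0.3;0 0 110 0 0 0 0.3;-40 -6 150 0 0 0 0.3;-90 -14 170 0 0 0 0.3;-120 -20 170 0 0 0 0.3;-120 -20 170 0 0 0 0.3'
python3 -m handwheel '-60 -40 0 0 0 0 0.3;-60 -100 0 0 0 0 0.3;-60 -160 0 0 0 0 0.3;-60 -160 0 0 0 0 0.3'
python3 - <<'E'
from h import *
s=camera("side");t=camera("top")
cv2.imwrite("pics/side9.png",s[:,:,::-1])
cv2.imwrite("pics/v1.png",cv2.resize(s[115:245,290:420,::-1],None,fx=4.5,fy=4.5))
cv2.imwrite("pics/v1t.png",cv2.resize(t[95:255,245:385,::-1],None,fx=3.75,fy=3.75))
o=cv2.imread("pics/side0.png")[:,:,::-1].astype(int)
w=lambda im:np.clip((im[:,:,0].astype(int)-1.3*np.maximum(im[:,:,1],im[:,:,2]))/100,0,1)
for im in(o,s):
    m=w(im)[170:215,320:350];yy,xx=np.mgrid[170:215,320:350];print((m*xx).sum()/m.sum(),(m*yy).sum()/m.sum(),m.sum())
E
```

```text
clock: 37.72
tcp_pos: [0.488, 0.0021, 0.274]
ee_rot: [2.394, -2.03, 0.003]
wrist_force: [0.4, 0.2, -0.2]
width: 0.703
clock: 38.22
tcp_pos: [0.4319, -0.1627, 0.2737]
ee_rot: [2.389, -2.037, 0.009]
wrist_force: [-0.0, 0.4, 0.3]
width: 0.701
338.2542612441319 194.62807289125203 118.862
329.4696795341214 191.2238379188897 28.677
```

View pics/v1.png

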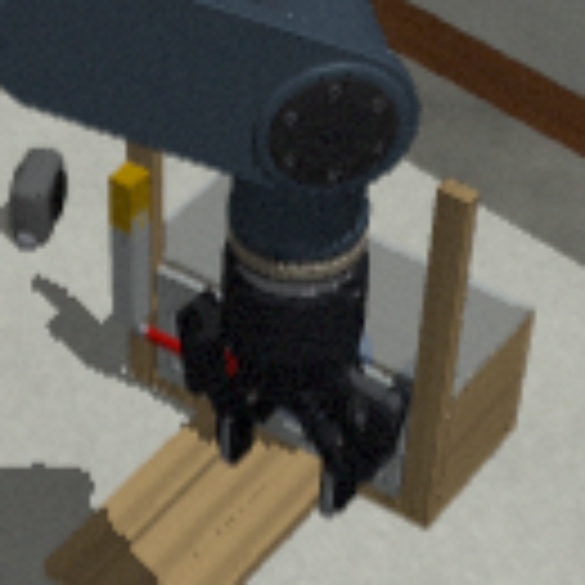

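View pics/v1t.png

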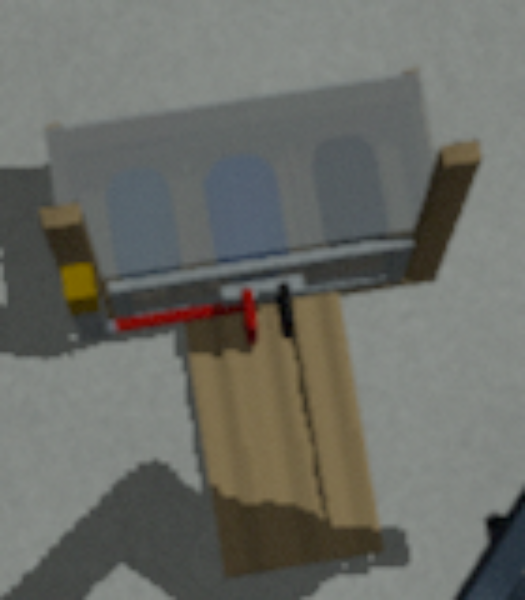

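```bash
python3 - <<'E'
from h import *
t=camera("top");o=cv2.imread("pics/top0.png")[:,:,::-1]
w=lambda im:np.clip((im[:,:,0].astype(int)-1.3*np.maximum(im[:,:,1],im[:,:,2]))/100,0,1)
for im in(o,t):
    for x0,x1,y0,y1 in((270,315,165,195),(308,315,168,190)):
        m=w(im)[y0:y1,x0:x1];yy,xx=np.mgrid[y0:y1,x0:x1];print((m*xx).sum()/m.sum(),(m*yy).sum()/m.sum())
d=np.abs(t.astype(int)-o).max(2)
print("diff tape",d[140:180,180:220].max(),"green",(d[205:250,432:465]>40).sum(),"carton",(d[145:205,420:475]>40).sum())
cv2.imwrite("pics/fin.png",t[:,:,::-1])
E
```

```text
296.2418657521204 178.74994413624927
311.00377509771823 177.944075101059
296.2269945593036 178.7906768226333
310.98373911498135 178.040903974883
diff tape 24 green 701 carton 133
```

View pics/fin.png

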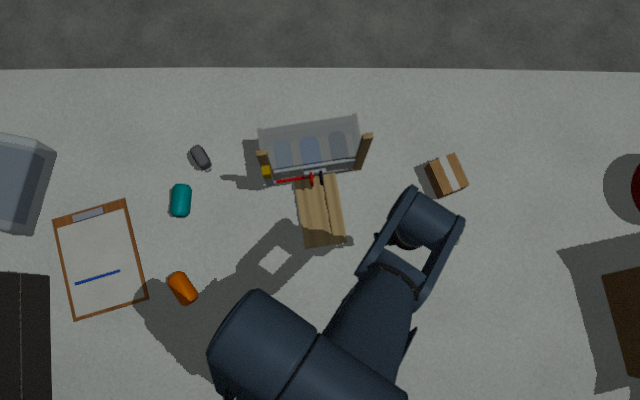

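```bash
python3 - <<'E'
from h import *
print(robot.finish_job(),sensors.state()["clock"])
E
```

```text
the job is handed in; nothing more can be done
the job is handed in; nothing more can be done
```

The blue float is in the middle lane against the back wall, the sash is down with its catch sprung out, and I handed the job in at about 38 s of the 72 s.

**How it went:** I squeezed the handle, raised the sash and eased the pin out until I felt it rest on the yellow ledge. I then laid the float in the runway, pushed it home, squeezed the handle again and lowered the sash at about 0.1 m/s.

**What went wrong:** The first push failed. The tool could not reach the tilt I asked for, the fingers rode up over the float, and it stood on end in front of the sash. During that push:
- The wrist read up to 20 N where I checked it, but I don't know the peak.
- Joint 6 read -2.854 against its limit of -2.85, so it sat at or just past that limit.

I then turned the wrist over. My first try at tipping the float forward also failed, with 29 N on the wrist. When I withdrew the tool, the float lay back down in the groove, and the second push took it home.

**Last checks:**
- **Float:** it met the back wall with about 7 N when the fingers were where they should be for fully home. Its near end measured x = 20 mm and y = 4 mm, against 18 and 0 expected. It shows in the middle lane in the last top view.
- **Sash and catch:** the red rod and tab are within 0.1 pixel of where they were at the start, so the sash is closed and the catch sprung out.
- **Other things:** the tape measure had not moved. The carton looked in place, though the arm covered a corner of it. The arm hid the green float in the last picture, so I could not check it there, but nothing came near it.

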